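# Clamp a sample board with the ratchet knob

### The arm

A 6-joint arm with a two-finger parallel gripper is mounted at the origin on the work surface. World frame = base frame: x ahead of the robot, y to its left, z up, the work surface at z = 0. Lengths are in m, angles in rad, forces in N, time in s.
With the tool pointing down it reaches from about 0.225 to 0.875 m from the base axis. Payload 3.4 kg.
Tool frame: the origin (TCP) lies between the finger pads; the fingertips stand 11 mm ahead of it and the grasp point (between the pads) lies 8 mm behind it; z points along the fingers, y is the direction in which the jaws open and shut (so a half turn about z gives the same grasp; the last joint's range is limited). The gripper opens to 85 mm and grips with 20 to 120 N. Pads are 22 mm wide; open, the fingers measure 114 mm over their backs; the gripper's body (76 mm by 85 mm) begins 54 mm behind the grasp point. The pads swing forward as they close: fully open they stand 13 mm farther back than shut.
Start: joints at [1.214, 0.276, 1.505, -0, 1.361, -0.121], TCP at [0.134, 0.559, 0.242] pointing down, gripper open.
Joint ranges: [-2.89, 2.89], [-0.75, 2.08], [0.22, 2.7], [-1.18, 4.32], [0.11, 2.71], [-2.7, 2.7]. Speed limits (rad/s): [2.57, 2.57, 3.14, 3.14, 3.14, 3.14].

### API

Orientations are given as a unit quaternion [w, x, y, z].
In Python, from rig import manip gives the robot as it stands. The module is installed in compiled form; this text tells all that it offers.
- The arm moves only by the tool move_arm, never from a script. Its argument "series" is a list that holds one entry, the list of rows, each a list of 7 numbers: the shift along the world's x, y, z in m, then the turn, a rotation vector about the world's x, y, z in rad, then the finger opening in m, from 0 to 0.0854. A call has 1 to 20 rows; each row shifts and turns the commanded pose from where the row before left it; what a row does not reach is not made up. A row lasts 1/12 s, in which the tool goes at most 41.7 mm and 7.16 degrees, less where a joint would pass 70% of its speed; a pose out of reach is approached as far as the arm can. A call with a gripper value outside its range is refused whole. The fingers move at their own pace and stop on an object; "newtons" is the grip in N (left out, the last holds). Time passes only in rows, so rows that do not move let the fingers close. It gives the time, the measured TCP pose, the force and the opening at its end, in the units of the state.
- manip.get_state(): the state, without advancing time (a new reading comes with each control period).
- manip.get_image(name): name is "scene" or "top"; returns a dict with "color" (400x640x3 uint8, red, green, blue), "fx", "fy", "cx", "cy" (pixels), "R" (3x3) and "t" (3): a world point X has camera coordinates R X + t. Camera axes: x right, y down, z forward; pixel columns grow to the right and rows downward; lengths in m; the calibration is good to about 2 mm. A picture is of the moment at which its call begins. There is no depth.
- manip.sign_off(): hands the job in, once; it reports no verdict.
The state is a dict: "clock": time; "qpos": joint angles; "qd": joint speeds; "effort": joint torques, N m; "position": TCP position; "ee_rot": TCP orientation; "contact_force": force on the tool from outside, world axes, zero at the start; "moment": the same for the moment, N m; "width": finger opening in m.
Only numpy, scipy, OpenCV 4.12 (cv2) and the standard library are available. Lean on these libraries where they do the work, as an engineer would, in place of code of your own. Each camera call takes 0.05 s, during which the arm holds its last target.

### The job

Slide the wooden sample board lengthwise under the foot of the hold-down clamp, centred and straight, until its end rests gently against the steel stop. Then tighten the clamp by turning its knob clockwise until the ratchet slips and clicks once, stop before a second click, and let go. Leave the tin, cup, brush and jar where they are.

Things in the scene. Friction and masses are not known exactly. Their poses are not given: they have to be found in the camera images.
- board_mid (a point): Centre (half-way up) of the loose wooden sample board, 220 x 44 x 14 mm, about 0.14 kg, lying flat on the bench; it has three painted bands across its top. x is along its length, y across its 44 mm width, z up. Either end may go to the stop.
- board: The same sample board; this origin is the centre of its underside, axes as above.
- clamp: Grey C-shaped hold-down clamp fixed to the bench. Origin on the bench top under the axis of screw and knob; z up, x from the open throat to the column (the board goes in along +x, lying on the bench), y across. Head 50 mm wide, x = -30 to +105 mm, underside 50 mm and top 85 mm above the bench. The foot under it, 30 mm across, starts 19 to 29 mm up; it sinks 4 mm per radian of screw turn.
- board_home (a point): Where the centre of the board is when it is fully home in the clamp: 65 mm from the clamp's origin towards its -x, 7 mm above the bench. Axes as the clamp's; the board's length then lies along x and half of it sticks out of the throat towards -x.
- stop: Upright steel plate, 66 mm wide and 30 mm high, fixed in the clamp's throat; the face that the board's end meets stands at x = +45 mm of this frame, which is the same as the clamp's. The board must not be pushed against it with more than 15 N.
- knob_mid (a point): Centre of the black fluted ratchet knob on top of the clamp: round, 44 mm across, vertical axis, 100 to 140 mm above the bench (this point at 120 mm; it never rises or falls). Clockwise from above tightens. A white line on its top runs towards its own -x. It takes about 0.12 N m to turn while the foot is free and slips at about 0.20 N m; the screw stays put when let go.
- collar_mark (a point): Black mark on the rim of the screw's aluminium collar just below the knob; collar 58 mm across, 86 to 97 mm above the bench. It turns with the knob, in line with the knob's white line, until the ratchet slips; then it stands still.
- ratchet (a joint): Angle (rad) by which the knob has slipped round on the screw, 0 at the start, growing clockwise. While the screw still turns it stays near 0; once the foot is tight on the board it grows with the knob. 12 teeth: the first click comes at 0.26, the second would come at 0.79. Turned back, the knob at first carries the screw with it.
- tin: Bystander: steel paint tin, 86 mm across, 100 mm high; origin at the centre of its underside.
- cup: Bystander: empty paper cup, 72 mm across, 85 mm high; origin at the centre of its underside.
- brush: Bystander: paint brush, 200 mm long, lying flat; origin under its middle.
- jar: Bystander: paint jar with white cap, 60 mm across, 75 mm high; origin at the centre of its underside.
Mind the look-alikes: they are no part of the job. What is shaped like the board but red or yellow is not meant.

How it is judged:
By the outcome, as a careful person would: the job done as asked, in the order asked, and still so for the second after the job is handed in, with the robot touching nothing.
It also fails if it takes over 72 s, if anything falls off the work surface, if the arm or the gripper's body presses on something with over 40 N, if the wrist force passes 120 N, or if a joint passes its speed limit or range.

## Working session

There is one attempt and no reset: what is moved stays moved. The work goes in short steps, Python scripts to look and compute and a tool call to move; the robot and the scene stay as the last step left them, time stands still between calls to the robot, and variables do not carry over. Pictures are saved under pics/ and viewed, and the job is handed in when it is done.

Besides the shell and the picture viewer there is one more tool, called after ">>>" in YAML: its name, and indented under it one key for each argument. move_arm: Moves the arm, as the interface text tells. Its arguments: {"type":"object","properties":{"series":{"type":"array"},"newtons":{"type":"number"}},"required":["series"]}

```bash
mkdir -p pics; cat > h.py <<'E'
import numpy as np, cv2
from rig import manip
def shot(n,tag):
    d=manip.get_image(n); im=cv2.cvtColor(d["color"],cv2.COLOR_RGB2BGR); cv2.imwrite(f"pics/{tag}.png",im); np.savez(f"pics/{tag}.npz",**{k:d[k] for k in d}); return d
def ray(d,u,v,z):
    R=np.array(d["R"]);t=np.array(d["t"]);c=-R.T@t
    r=R.T@np.array([(u-d["cx"])/d["fx"],(v-d["cy"])/d["fy"],1]); return c+r*(z-c[2])/r[2]
def proj(d,X):
    p=np.array(d["R"])@np.array(X)+np.array(d["t"]); return d["fx"]*p[0]/p[2]+d["cx"],d["fy"]*p[1]/p[2]+d["cy"]
E
python3 - <<'E'
from h import *
for n in("scene","top"):
    d=shot(n,n+"0"); print(n,d["fx"],d["cx"],d["cy"],-np.array(d["R"]).T@d["t"],np.round(d["R"],3).tolist())
print(manip.get_state())
E
```

```text
scene 408.50249355847865 327.62308397646177 192.6537716121598 [1.35461547 0.25340867 0.84583147] [[-0.296, 0.955, -0.006], [0.624, 0.189, -0.759], [-0.723, -0.229, -0.651]]
top 373.9079114244894 319.63972427847034 201.85375280697534 [ 0.31519648 -0.02351337  1.29677265] [[0.029, -0.999, -0.017], [-0.985, -0.026, -0.169], [0.169, 0.021, -0.985]]
{'clock': 0.1, 'qpos': array([ 1.21397181e+00,  2.76587392e-01,  1.50600566e+00,  3.05093010e-06,
        1.36067919e+00, -1.20964685e-01]), 'qd': array([ 0.00128066, -0.00189914, -0.00567172,  0.00034008, -0.00304529,
        0.0009537 ]), 'effort': array([ 1.65759971e-03, -4.17694187e+01, -2.46403992e+01, -1.57190752e-04,
        5.67628900e-03,  3.25428994e-05]), 'position': array([0.13419561, 0.55867013, 0.2414948 ]), 'ee_rot': array([-2.00168789e-04,  1.17657032e-01,  9.93053935e-01, -8.15591354e-04]), 'contact_force': array([-1.20716267, -0.16414695, -0.72048228]), 'moment': array([ 0.05553542, -0.05037665,  0.03834045]), 'width': 0.08523390709211977}
```

View pics/scene0.png

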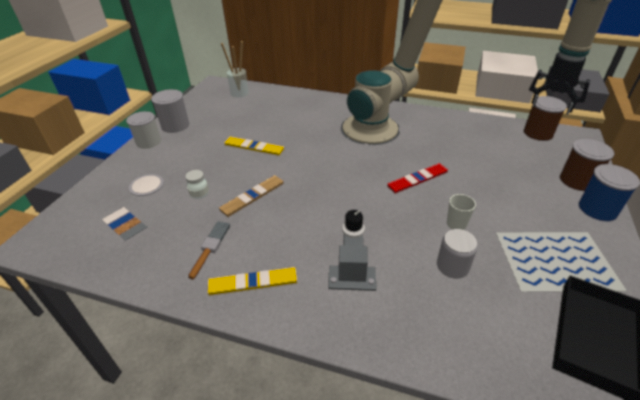

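View pics/top0.png

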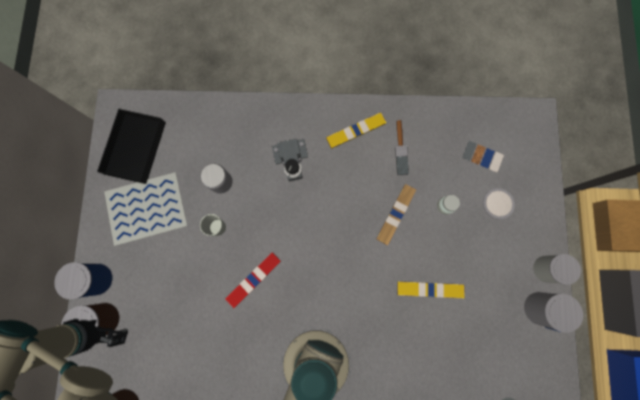

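The candidates for the board in the top view are the brown one at (397,214), the yellow ones at (357,130) and (431,290), the red one at (253,280), and a small swatch at (484,156). Only the brown one is wood-coloured with three bands and the right length, so I'll check it enlarged.

```bash
python3 - <<'E'
from h import *
t=cv2.imread("pics/top0.png"); s=cv2.imread("pics/scene0.png")
a=cv2.resize(t[170:260,350:450],(400,360),interpolation=cv2.INTER_CUBIC)
b=cv2.resize(t[125:195,255:335],(400,350),interpolation=cv2.INTER_CUBIC)
c=np.zeros((360,800,3),np.uint8);c[:,:400]=a;c[:350,400:]=b
cv2.imwrite("pics/crop1.png",c)
cv2.imwrite("pics/crop2.png",cv2.resize(s[190:300,310:410],(550,600),interpolation=cv2.INTER_CUBIC))
d=dict(np.load("pics/top0.npz"))
hsv=cv2.cvtColor(t,cv2.COLOR_BGR2HSV)
print(hsv[232,389],hsv[195,408],hsv[214,397],hsv[240,420])
m=((hsv[...,0]>5)&(hsv[...,0]<25)&(hsv[...,1]>70)).astype(np.uint8)
m[:180]=0;m[250:]=0;m[:,:370]=0;m[:,425:]=0
p=cv2.findNonZero(m); r=cv2.minAreaRect(p); print(len(p),r)
bx=cv2.boxPoints(r); W=np.array([ray(d,u,v,.014)[:2] for u,v in bx]); print(bx,W,W.mean(0)); 
print([np.linalg.norm(W[i]-W[(i+1)%4]) for i in range(4)])
E
```

```text
[ 17 125 147] [ 17 124 146] [110 155 107] [  8   9 119]
538 ((395.9176025390625, 214.160400390625), (13.127123832702637, 63.063087463378906), 27.181110382080078)
[[375.67514 239.21156]
 [404.48264 183.11272]
 [416.16006 189.10924]
 [387.35257 245.20808]] [[ 0.41024247 -0.19084021]
 [ 0.60886427 -0.29055725]
 [ 0.5884915  -0.33091506]
 [ 0.39099272 -0.23055338]] [ 0.49964774 -0.26071648]
[np.float64(0.22224785347341092), np.float64(0.045208444914457906), np.float64(0.22153607926327876), np.float64(0.044132626349803014)]
```

View pics/crop1.png

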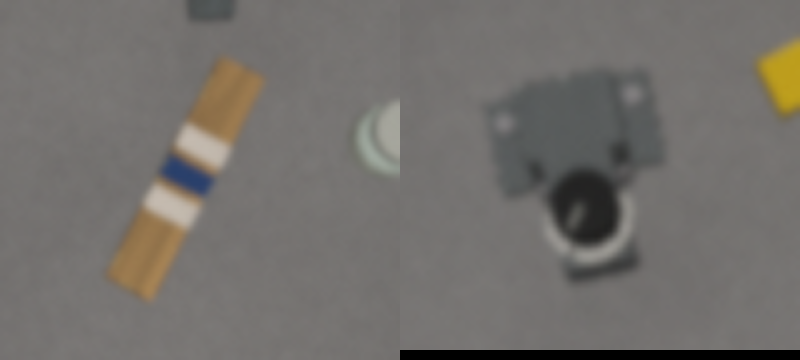

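View pics/crop2.png

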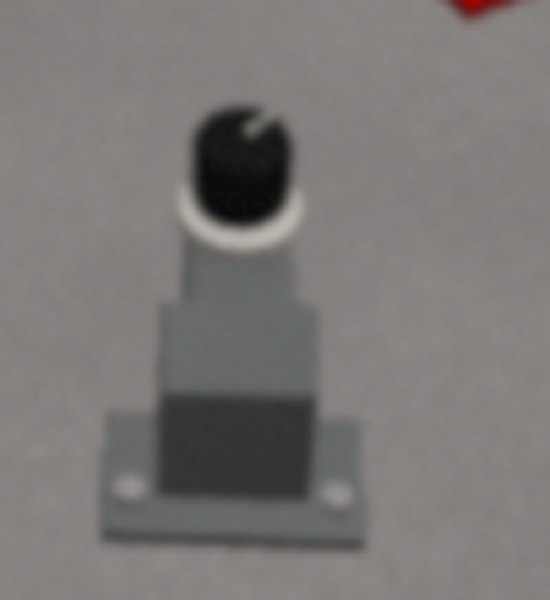

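The brown board is confirmed: bands of white, blue and white at about (397,214), centre (0.500,-0.261), yaw -26.7°. The clamp's column points up and slightly left in the image, and its white line runs down-left from the knob centre at (292,167). Next I'll measure the clamp.

```bash
python3 - <<'E'
from h import *
t=cv2.imread("pics/top0.png"); s=cv2.imread("pics/scene0.png")
dt=dict(np.load("pics/top0.npz"));ds=dict(np.load("pics/scene0.npz"))
def blob(im,f,x0,y0,x1,y1):
    g=im[y0:y1,x0:x1].astype(int); m=f(g).astype(np.uint8)
    n,l,st,c=cv2.connectedComponentsWithStats(m)
    i=1+np.argmax(st[1:,4]); 
    pts=np.argwhere(l==i)[:,::-1]+[x0,y0]; return pts
k=blob(t,lambda g:g.max(2)<55,275,150,315,190)
print("knob top",len(k),k.mean(0),cv2.minAreaRect(k.astype(np.float32)))
c=blob(t,lambda g:g.min(2)>130,275,150,315,190); print("collar",len(c),c.min(0),c.max(0),cv2.minEnclosingCircle(c.astype(np.float32)))
ce=cv2.minEnclosingCircle(c.astype(np.float32))[0]
print("collar world z.097",ray(dt,*ce,.097))
ke=cv2.minEnclosingCircle(k.astype(np.float32)); print(ke, ray(dt,*ke[0],.138))
# scene
k2=blob(s,lambda g:g.max(2)<55,335,200,375,240); print(k2.min(0),k2.max(0))
c2=blob(s,lambda g:g.min(2)>130,335,215,375,250); print("c2",len(c2),c2.min(0),c2.max(0))
# collar in scene: x-centre & lowest
print("bolts top",ray(dt,276,149.4,.01),ray(dt,301.6,143.6,.01))
gr=s
# bolts scene crop2 (130,487),(337,494) scale 5.5,5.4545
B=[ray(ds,310+u/5.5-.4,190+v/5.4545-.4,.01) for u,v in((130,487),(337,494),(105,541),(365,549))];print("scene bolts, plate back edge",B)
P=[ray(ds,310+u/5.5-.4,190+v/5.4545-.4,.085) for u,v in((160,396),(315,394))];print("head top far edge",P)
# line
g=t[155:180,280:305]; cv2.imwrite("pics/knob.png",cv2.resize(g,(600,600),interpolation=cv2.INTER_CUBIC))
E
```

```text
knob top 122 [292.08196721 165.18852459] ((291.5, 165.5), (13.0, 11.0), 90.0)
collar 23 [291 165] [300 176] ((295.5, 170.5), 7.106435298919678)
collar world z.097 [0.62341074 0.085318   0.097     ]
((291.91790771484375, 165.723876953125), 6.992167949676514) [0.62832298 0.09371121 0.138     ]
[346 210] [361 230]
c2 122 [341 223] [365 235]
bolts top [0.72183964 0.16632018 0.01      ] [0.74567808 0.07527716 0.01      ]
scene bolts, plate back edge [array([0.74109029, 0.07231152, 0.01      ]), array([0.71730468, 0.16385423, 0.01      ]), array([0.77317032, 0.07020989, 0.01      ]), array([0.74341515, 0.18247968, 0.01      ])]
head top far edge [array([0.74536616, 0.08695735, 0.085     ]), array([0.72468943, 0.15096102, 0.085     ])]
```

View pics/knob.png

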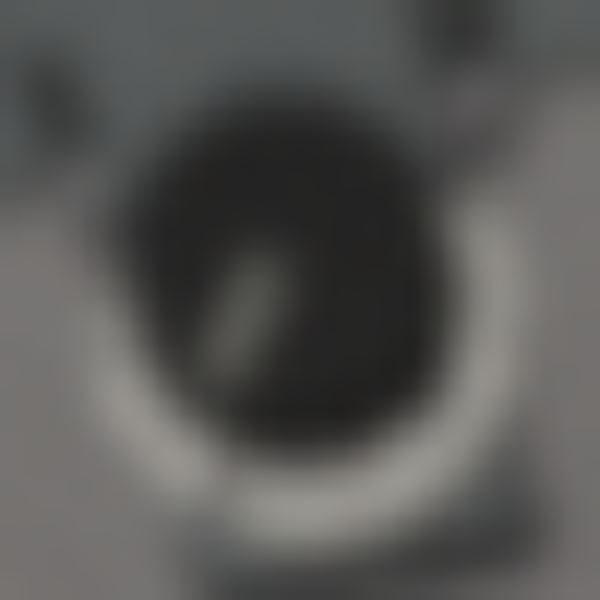

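```bash
python3 - <<'E'
from h import *
dt=dict(np.load("pics/top0.npz"));ds=dict(np.load("pics/scene0.npz"))
c=ray(dt,292.5,168.2,.097);print("collar top view",c)
c2=ray(ds,353,190+249/5.4545-.4,.09);print("collar scene px 353: ",c2)
# scene: sideways predicted column for collar centre
for z in(.097,.14): print(proj(ds,[*c[:2],z]),proj(dt,[*c[:2],z]))
print("knob top in top view", ray(dt,280+290/24-.5,155+268/24-.5,.14))
a=np.radians(14.7);x=np.array([np.cos(a),np.sin(a)]);y=np.array([-x[1],x[0]])
for m in((.7338,.1208),(.7292,.1181)): print("bolt mid lateral",(np.array(m)-c[:2])@y,(np.array(m)-c[:2])@x)
# white line: px ends
p=ray(dt,280+272/24-.5,155+250/24-.5,.14);q=ray(dt,280+215/24-.5,155+372/24-.5,.14);v=q-p
ang=np.degrees(np.arctan2(v[1],v[0]));print("line dir",ang,"knob x rel clamp",ang+180-14.7, p,q)
t=cv2.imread("pics/top0.png");
E
```

```text
collar top view [0.63099709 0.09557586 0.097     ]
collar scene px 353:  [0.65482966 0.09850236 0.09      ]
(np.float64(354.3251065588729), np.float64(226.62455341664815)) (np.float64(292.49999999999994), np.float64(168.20000000000007))
(np.float64(354.95131844753956), np.float64(214.48499272012668)) (np.float64(291.3148782722761), np.float64(164.7343682350894))
knob top in top view [0.62794461 0.09458741 0.14      ]
bolt mid lateral -0.001688556789614125 0.10583876803222862
bolt mid lateral -0.003132893177018881 0.10070418991908056
line dir 157.86865365984804 knob x rel clamp 323.1686536598481 [0.63035781 0.09709215 0.14      ] [0.61344448 0.10397072 0.14      ]
```

The clamp is at about (0.630, 0.0945) with yaw 14.7°, so board_home is at about (0.567, 0.078). I'll grasp the board 55 mm behind its centre, at (0.4505,-0.236).

>>> move_arm:
  series:
    - [[0.01,-0.025,0,0,0,-0.0115,0.085],[0.015,-0.038,0,0,0,-0.0115,0.085],[0.015,-0.038,0,0,0,-0.0115,0.085],[0.015,-0.038,0,0,0,-0.0115,0.085],[0.015,-0.038,0,0,0,-0.0115,0.085],[0.015,-0.038,0,0,0,-0.0115,0.085],[0.015,-0.038,0,0,0,-0.0115,0.085],[0.015,-0.038,0,0,0,-0.0115,0.085],[0.015,-0.038,0,0,0,-0.0115,0.085],[0.015,-0.038,0,0,0,-0.0115,0.085],[0.015,-0.038,0,0,0,-0.0115,0.085],[0.015,-0.038,0,0,0,-0.0115,0.085],[0.015,-0.038,0,0,0,-0.0115,0.085],[0.015,-0.038,0,0,0,-0.0115,0.085],[0.015,-0.038,0,0,0,-0.0115,0.085],[0.015,-0.038,0,0,0,-0.0115,0.085],[0.015,-0.038,0,0,0,-0.0115,0.085],[0.015,-0.038,0,0,0,-0.0115,0.085],[0.015,-0.038,0,0,0,-0.0115,0.085],[0.01,-0.025,0,0,0,-0.0115,0.085]]
  newtons: 40

```text
clock: 1.77
position: [0.4253, -0.1787, 0.242]
ee_rot: [0.0, 0.232, 0.973, -0.001]
contact_force: [1.2, 0.3, 0.7]
width: 0.0846
```

>>> move_arm:
  series:
    - [[0.005,-0.012,-0.02,0,0,0,0.085],[0.005,-0.012,-0.035,0,0,0,0.085],[0.005,-0.012,-0.035,0,0,0,0.08],[0.005,-0.012,-0.035,0,0,0,0.08],[0.005,-0.009,-0.035,0,0,0,0.075],[0,0,-0.015,0,0,0,0.07],[0,0,-0.01,0,0,0,0.07],[0,0,0,0,0,0,0.07]]

```text
clock: 2.43
position: [0.4478, -0.2309, 0.0551]
ee_rot: [-0.003, 0.231, 0.973, 0.001]
contact_force: [0.9, 0.2, -0.6]
width: 0.0701
```

```bash
python3 - <<'E'
from h import *
d=shot("scene","s1"); cv2.imwrite("pics/s1c.png",cv2.resize(cv2.imread("pics/s1.png")[120:270,150:350],(800,600)))
E
```

```text
(no output)
```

View pics/s1c.png

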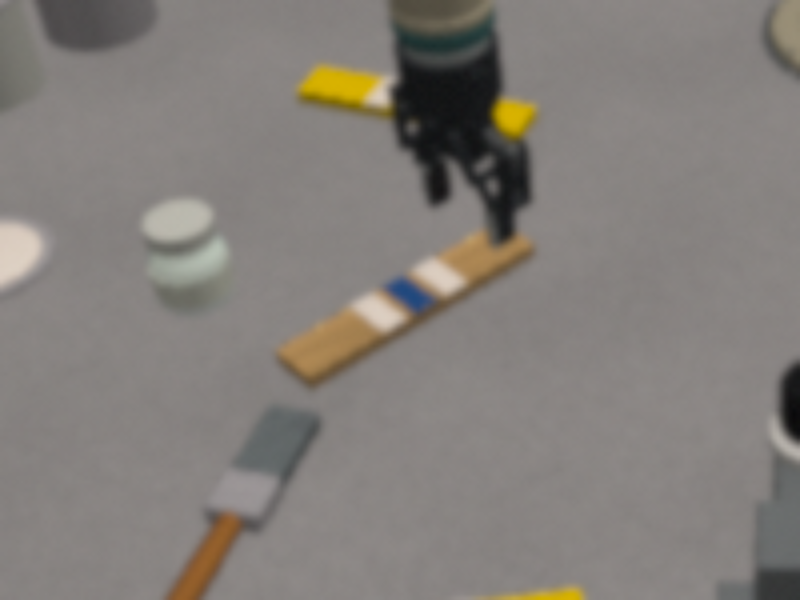

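The picture shows the fingers straddling the near half of the board, around (460,200) in the crop. I'll lower and grip.

>>> move_arm:
  series:
    - [[0.003,-0.005,-0.02,0,0,0,0.07],[0,0,-0.013,0,0,0,0.07],[0,0,-0.006,0,0,0,0.07],[0,0,0,0,0,0,0.06],[0,0,0,0,0,0,0.05],[0,0,0,0,0,0,0.04],[0,0,0,0,0,0,0.03],[0,0,0,0,0,0,0.03]]

```text
clock: 3.15
position: [0.4531, -0.2372, 0.02]
ee_rot: [0.001, 0.231, 0.973, -0.0]
contact_force: [-0.8, 1.2, 6.6]
width: 0.0421
```

>>> move_arm:
  series:
    - [[0,0,0,0,0,0,0.03],[0,0,0,0,0,0,0.03],[0,0,0.01,0,0,0,0.03],[0,0,0.015,0,0,0,0.03],[0,0,0.01,0,0,0,0.03],[0,0,0,0,0,0,0.03]]

```text
clock: 3.65
position: [0.4539, -0.2379, 0.0559]
ee_rot: [0.003, 0.231, 0.973, -0.001]
contact_force: [0.4, -0.3, -1.5]
width: 0.042
```

```bash
python3 - <<'E'
from h import *
d=shot("scene","s2"); cv2.imwrite("pics/s2c.png",cv2.resize(cv2.imread("pics/s2.png")[120:270,150:350],(800,600)))
E
```

```text
(no output)
```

View pics/s2c.png

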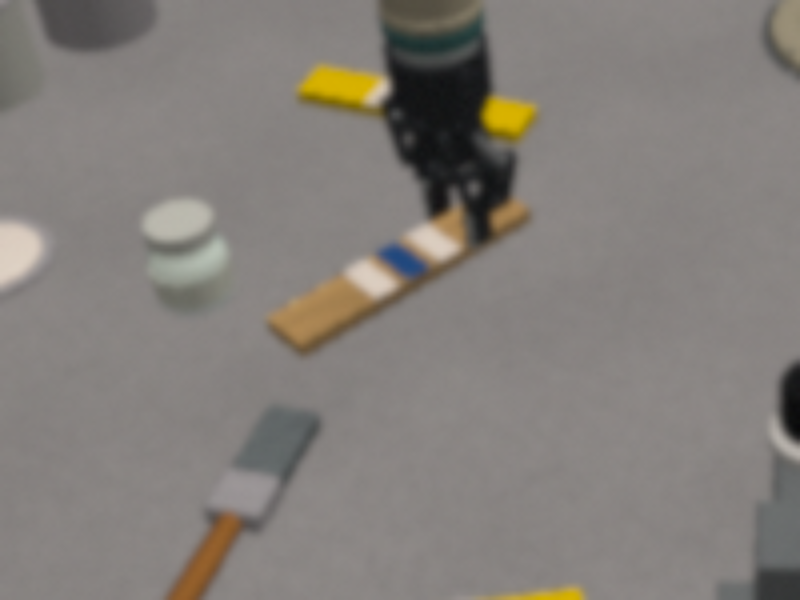

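The board is lifted in the grip. Now I'll carry it to the approach line and turn it.

>>> move_arm:
  series:
    - [[-0.0035,0.008,0,0,0,0.02,0.03],[-0.0035,0.0176,0,0,0,0.045,0.03],[-0.0035,0.0176,0,0,0,0.0468,0.03],[-0.0035,0.0176,0,0,0,0.0468,0.03],[-0.0035,0.0176,0,0,0,0.0468,0.03],[-0.0035,0.0176,0,0,0,0.0468,0.03],[-0.0035,0.0176,0,0,0,0.0468,0.03],[-0.0035,0.0176,0,0,0,0.0468,0.03],[-0.0035,0.0176,0,0,0,0.0468,0.03],[-0.0035,0.0176,0,0,0,0.0468,0.03],[-0.0035,0.0176,0,0,0,0.0468,0.03],[-0.0035,0.0176,0,0,0,0.0468,0.03],[-0.0035,0.0176,0,0,0,0.0468,0.03],[-0.0035,0.0176,0,0,0,0.0468,0.03],[-0.0035,0.0176,0,0,0,0.0468,0.03],[-0.0035,0.0176,0,0,0,0.0468,0.03],[0,0,0,0,0,0.0468,0.03],[0,0,0,0,0,0,0.03]]

```text
clock: 5.2
position: [0.3945, 0.0363, 0.0527]
ee_rot: [-0.001, -0.152, 0.988, 0.0]
contact_force: [-0.8, 0.1, -1.3]
width: 0.042
```

```bash
python3 - <<'E'
from h import *
d=shot("top","t3"); cv2.imwrite("pics/t3c.png",cv2.resize(cv2.imread("pics/t3.png")[130:280,230:430],(800,600)))
d=shot("scene","s3");cv2.imwrite("pics/s3c.png",cv2.resize(cv2.imread("pics/s3.png")[120:270,250:450],(800,600)))
print(manip.get_state()["qpos"],manip.get_state()["moment"])
E
```

```text
[-8.64838449e-02  2.26239156e-01  2.14400782e+00 -4.53093745e-06
  7.72553179e-01 -1.95829771e+00] [-0.03578342  0.04000521 -0.02117816]
```

View pics/t3c.png

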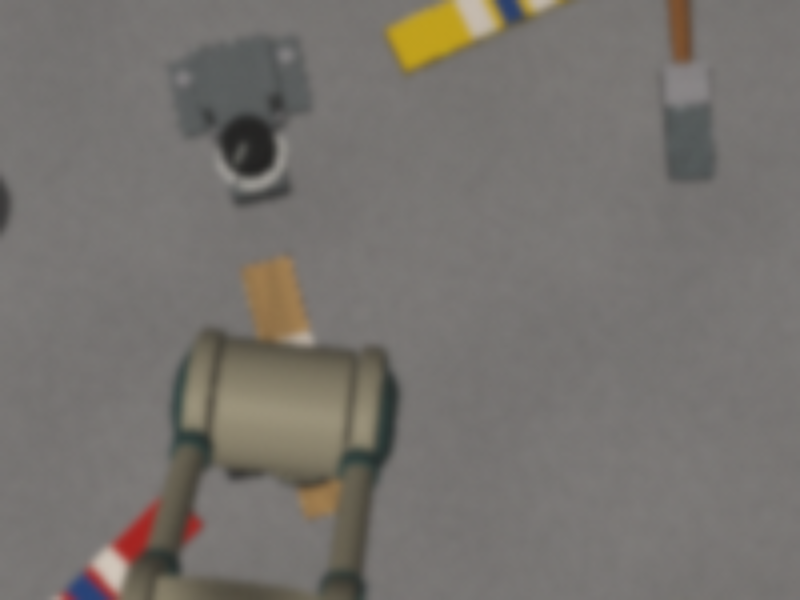

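View pics/s3c.png

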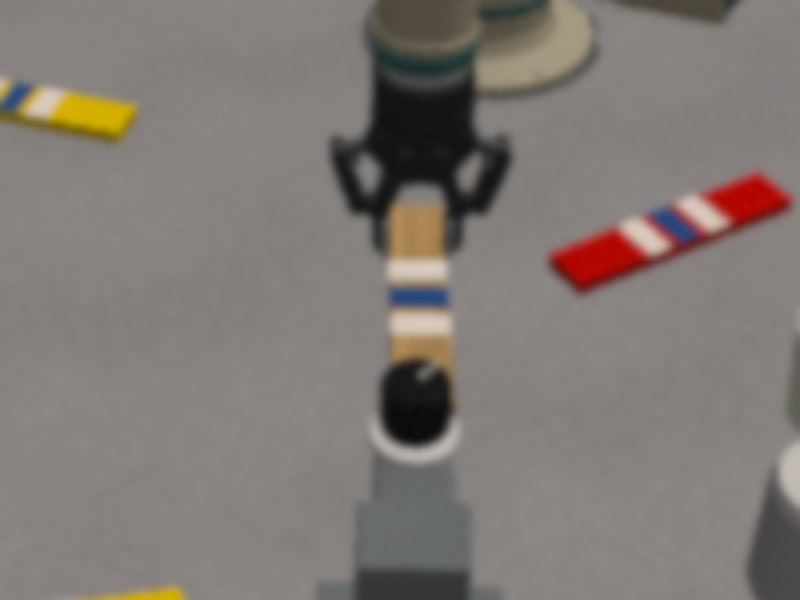

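I over-turned the board by about 2.5°. I'll correct that, set the board down and measure it again.

>>> move_arm:
  series:
    - [[0,0,-0.01,0,0,-0.024,0.03],[0,0,-0.01,0,0,-0.024,0.03],[0,0,-0.008,0,0,0,0.03],[0,0,-0.003,0,0,0,0.03],[0,0,0,0,0,0,0.03]]

```text
clock: 5.72
position: [0.3957, 0.0349, 0.0216]
ee_rot: [-0.001, -0.126, 0.992, 0.0]
contact_force: [-0.6, 0.0, -1.5]
width: 0.0422
```

```bash
cat > m.py <<'E'
from h import *
import sys
tag=sys.argv[1]
dt=shot("top","t"+tag);ds=shot("scene","s"+tag)
im=cv2.imread(f"pics/t{tag}.png");S=cv2.imread(f"pics/s{tag}.png")
cv2.imwrite(f"pics/t{tag}c.png",cv2.resize(im[135:235,250:350],(600,600),interpolation=cv2.INTER_CUBIC))
cv2.imwrite(f"pics/s{tag}c.png",cv2.resize(S[140:240,300:400],(600,600),interpolation=cv2.INTER_CUBIC))
def mask(I,x0,y0,x1,y1):
    h=cv2.cvtColor(I,cv2.COLOR_BGR2HSV); m=((h[...,0]>9)&(h[...,0]<24)&(h[...,1]>75)).astype(np.uint8); w=np.zeros_like(m); w[y0:y1,x0:x1]=m[y0:y1,x0:x1]; return w
def edges(d,m,rows):
    L=[];R=[]
    for v in rows:
        u=np.where(m[v])[0]
        if len(u)>5: L.append(ray(d,u[0]-.5,v,.014)[:2]);R.append(ray(d,u[-1]+.5,v,.014)[:2])
    return np.array(L),np.array(R)
a=np.radians(14.7);X=np.array([np.cos(a),np.sin(a)]);Y=np.array([-X[1],X[0]]);C=np.array([.630,.0945])
for n,d,I,box in(("top",dt,im,(270,190,330,260)),("scene",ds,S,(330,160,380,240))):
    m=mask(I,*box); p=np.argwhere(m)[:,::-1]
    if len(p)<20: print(n,"few");continue
    print(n,"px",p.min(0),p.max(0))
    rows=range(p[:,1].min()+2,p[:,1].max()-1)
    L,R=edges(d,m,rows)
    for nm,E in(("L",L),("R",R)):
        if len(E)<4: continue
        v,w,x,y=cv2.fitLine(E.astype(np.float32),cv2.DIST_HUBER,0,.01,.01).ravel(); ang=np.degrees(np.arctan2(w,v)); ang=(ang+90)%180-90
        e=np.array([x,y])-C; print(nm,"yaw %.2f at clampx %.4f lat %.4f"%(ang,e@X,e@Y),len(E))
    W=np.array([ray(d,u,v,.014)[:2]-C for u,v in p]); print("front clampx max",(W@X).max())
st=manip.get_state();q=st["ee_rot"];print(st["clock"],st["position"],"toolY",np.degrees(2*np.arctan2(q[2],q[1]))-90,st["contact_force"],st["moment"],st["width"])
E
python3 m.py 4
```

```text
top px [271 195] [316 259]
L yaw 13.22 at clampx -0.1269 lat 0.0235 25
R yaw 11.07 at clampx -0.1367 lat -0.0184 25
front clampx max -0.07776697964744089
scene px [345 178] [361 213]
L yaw 17.17 at clampx -0.2621 lat -0.0233 13
R yaw 11.93 at clampx -0.2639 lat 0.0251 13
front clampx max -0.13631312537400214
5.8167 [0.39638647 0.03492263 0.02229515] toolY 104.49106825851936 [ 0.21361794  0.1234151  -1.10159539] [-0.03017977  0.0227953   0.05245379] 0.04201963948677252
```

View pics/t4c.png

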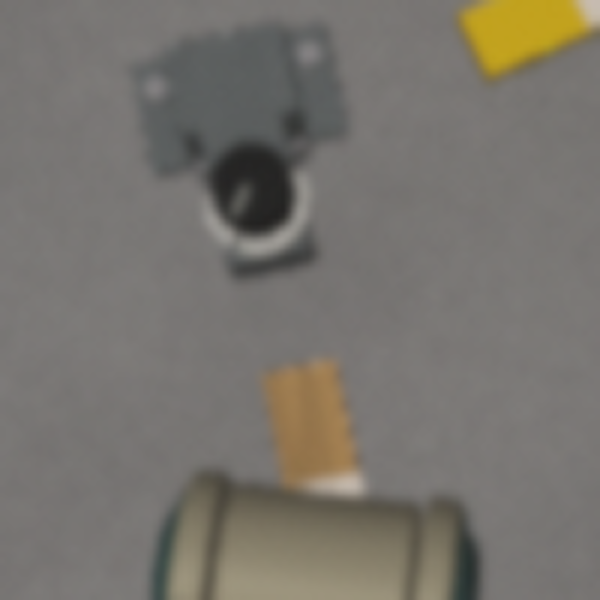

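View pics/s4c.png

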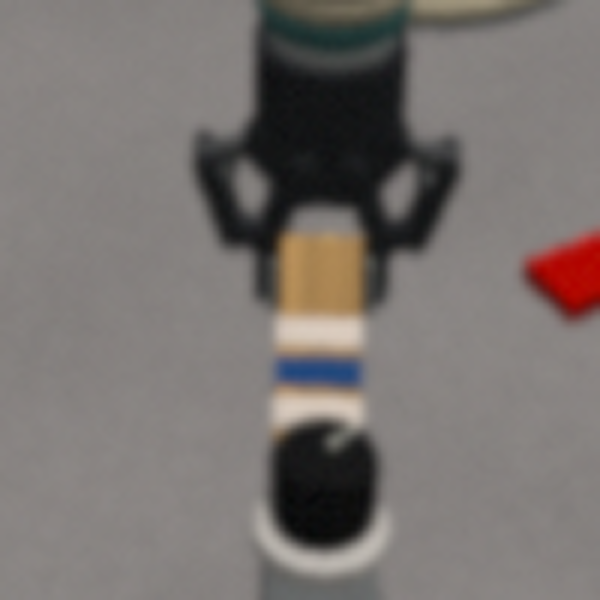

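```bash
python3 - <<'E'
from h import *
dt=dict(np.load("pics/t4.npz"));ds=dict(np.load("pics/s4.npz"))
t=cv2.imread("pics/t4.png").astype(float);s=cv2.imread("pics/s4.png").astype(float)
def cen(im,u,v,r=4):
    u=int(round(u));v=int(round(v));g=im[v-r:v+r+1,u-r:u+r+1].min(2); w=np.clip(g-np.median(g)-6,0,None); yy,xx=np.mgrid[v-r:v+r+1,u-r:u+r+1]; return (w*xx).sum()/w.sum(),(w*yy).sum()/w.sum()
for n,d,im,pts in(("top",dt,t,((275.5,149),(301.5,143))),("scene",ds,s,((333.3,279),(371,280)))):
    P=[cen(im,*p) for p in pts]; 
    for z in(.008,.012):
        W=[ray(d,*p,z)[:2] for p in P]; v=W[1]-W[0]; a=(np.degrees(np.arctan2(v[1],v[0]))+90)%180
        print(n,np.round(P,1).tolist(),z,np.round(W,4).tolist(),"yaw",a, "mid",(W[0]+W[1])/2)
cv2.imwrite("pics/big.png",np.hstack([cv2.resize(t[135:185,265:315].astype(np.uint8),(400,600)),cv2.resize(s[200:300,320:390].astype(np.uint8),(400,600))]))
E
```

```text
top [[274.5, 149.2], [302.3, 142.7]] 0.008 [[0.723, 0.1722], [0.75, 0.0731]] yaw 15.192120828525944 mid [0.73650406 0.1226406 ]
top [[274.5, 149.2], [302.3, 142.7]] 0.012 [[0.7218, 0.1716], [0.7486, 0.0728]] yaw 15.192120828525958 mid [0.73519643 0.12218698]
scene [[333.2, 278.7], [371.0, 280.0]] 0.008 [[0.739, 0.0716], [0.7154, 0.1638]] yaw 14.361584030093297 mid [0.72716222 0.11766872]
scene [[333.2, 278.7], [371.0, 280.0]] 0.012 [[0.7419, 0.0724], [0.7184, 0.1642]] yaw 14.361584030093297 mid [0.73015783 0.11831678]
```

View pics/big.png

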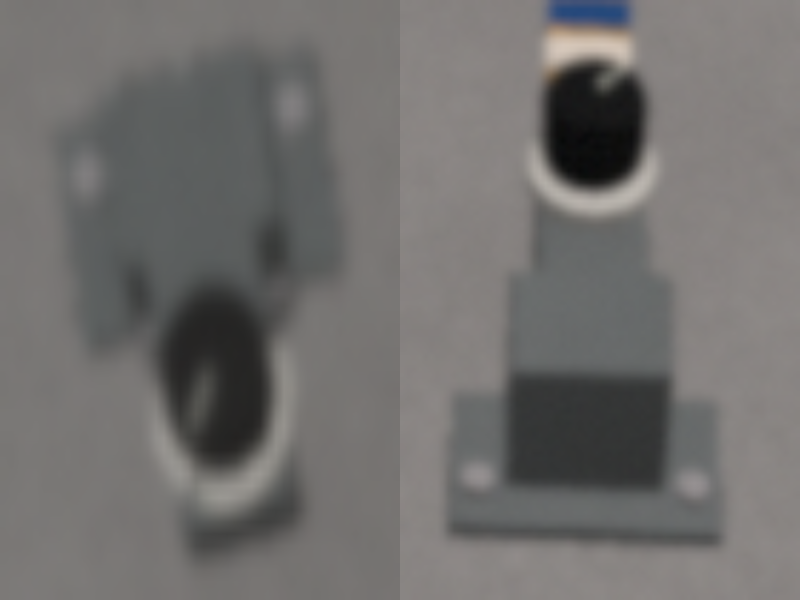

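Clamp yaw reads 14.4–15.2° and the board 14.5°, so they line up. The board sits about 2 mm towards clamp +y. I'll correct that and slide in 110 mm, with about 124 mm to the stop.

>>> move_arm:
  series:
    - [[0.0005,-0.0019,-0.001,0,0,0.003,0.03],[0.005,0.0013,0,0,0,0,0.03],[0.0097,0.0025,0,0,0,0,0.03],[0.0097,0.0026,0,0,0,0,0.03],[0.0097,0.0025,0,0,0,0,0.03],[0.0097,0.0026,0,0,0,0,0.03],[0.0097,0.0025,0,0,0,0,0.03],[0.0097,0.0026,0,0,0,0,0.03],[0.0097,0.0025,0,0,0,0,0.03],[0.0097,0.0026,0,0,0,0,0.03],[0.0097,0.0025,0,0,0,0,0.03],[0.0097,0.0026,0,0,0,0,0.03],[0.005,0.0013,0,0,0,0,0.03],[0,0,0,0,0,0,0.03],[0,0,0,0,0,0,0.03]]

```text
clock: 7.07
position: [0.5039, 0.0614, 0.0212]
ee_rot: [-0.0, -0.128, 0.992, 0.0]
contact_force: [0.7, 1.0, -0.5]
width: 0.0423
```

```bash
python3 m.py 5
```

```text
top px [298 215] [306 224]
L yaw 15.30 at clampx -0.1583 lat 0.0242 6
R yaw -6.27 at clampx -0.1650 lat -0.0044 6
front clampx max -0.1463031925873676
scene px [345 202] [361 213]
L yaw 15.45 at clampx -0.1600 lat -0.0248 8
R yaw -26.66 at clampx -0.1617 lat 0.0205 8
front clampx max -0.1362014252553045
7.1667 [0.50311148 0.06128343 0.02123107] toolY 104.67942556332451 [-1.10455668  0.27329328 -0.55157674] [-0.04151531 -0.06620938 -0.02450381] 0.04209006349074314
```

View pics/t5c.png

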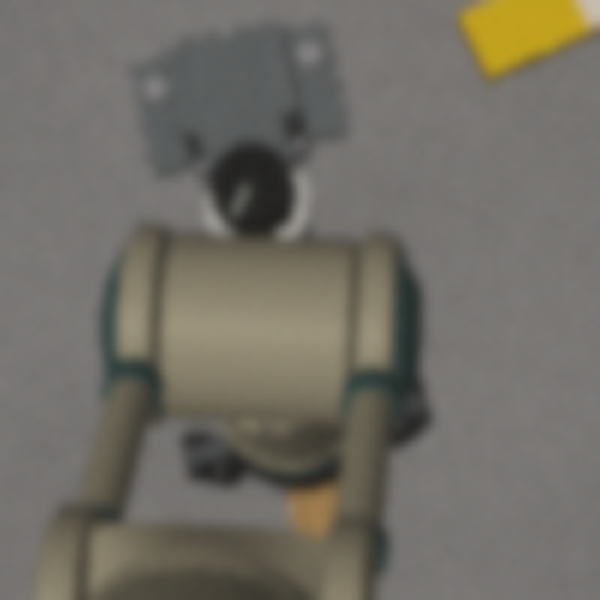

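View pics/s5c.png

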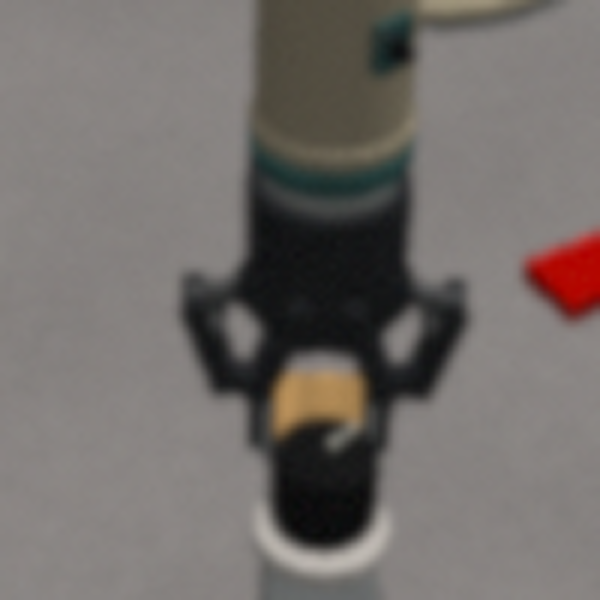

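Tool lateral is about 0, and the knob and board are in line in the scene view, both at about column 353. About 15 mm remain, so I'll creep in.

>>> move_arm:
  series:
    - [[0.0029,0.0008,-0.0007,0,0,0,0.03],[0.0029,0.0008,0,0,0,0,0.03],[0.0019,0.0005,0,0,0,0,0.03],[0.001,0.0003,0,0,0,0,0.03],[0.001,0.0002,0,0,0,0,0.03],[0,0,0,0,0,0,0.03]]

```text
clock: 7.67
position: [0.5139, 0.064, 0.0206]
ee_rot: [0.0, -0.128, 0.992, 0.0]
contact_force: [0.5, 0.1, -0.2]
width: 0.0422
```

>>> move_arm:
  series:
    - [[0.0007,0.0002,0,0,0,0,0.03],[0.0007,0.0002,0,0,0,0,0.03],[0.0007,0.0002,0,0,0,0,0.03],[0,0,0,0,0,0,0.03]]

```text
clock: 8.0
position: [0.5154, 0.0645, 0.0205]
ee_rot: [-0.0, -0.128, 0.992, 0.0]
contact_force: [-0.7, 0.5, -0.5]
width: 0.042
```

>>> move_arm:
  series:
    - [[0.0007,0.0002,0,0,0,0,0.03],[0.0007,0.0002,0,0,0,0,0.03],[0,0,0,0,0,0,0.03]]

```text
clock: 8.25
position: [0.5154, 0.0647, 0.0202]
ee_rot: [-0.002, -0.128, 0.992, 0.0]
contact_force: [-2.9, -1.8, -1.6]
width: 0.0424
```

>>> move_arm:
  series:
    - [[0.0007,0.0002,0,0,0,0,0.03],[0.0007,0.0002,0,0,0,0,0.03],[0,0,0,0,0,0,0.03]]

```text
clock: 8.5
position: [0.5154, 0.0648, 0.02]
ee_rot: [-0.003, -0.128, 0.992, -0.0]
contact_force: [-6.0, -4.0, 1.3]
width: 0.0421
```

The stop is touched: the tool stalled with about 6.8 N along -x. I'll ease off and let go.

>>> move_arm:
  series:
    - [[-0.0007,-0.0002,0,0,0,0,0.03],[-0.0007,-0.0002,0,0,0,0,0.03],[0,0,0,0,0,0,0.03]]

```text
clock: 8.75
position: [0.5155, 0.0647, 0.0203]
ee_rot: [-0.002, -0.128, 0.992, 0.0]
contact_force: [-5.2, -2.7, -0.0]
width: 0.0417
```

>>> move_arm:
  series:
    - [[0,0,0,0,0,0,0.046],[0,0,0,0,0,0,0.055],[0,0,0,0,0,0,0.065],[0,0,0,0,0,0,0.07],[0,0,0,0,0,0,0.07]]

```text
clock: 9.17
position: [0.5181, 0.0651, 0.021]
ee_rot: [0.001, -0.128, 0.992, -0.0]
contact_force: [0.5, -0.4, -0.3]
width: 0.0702
```

>>> move_arm:
  series:
    - [[0,0,0.015,0,0,0,0.075],[0,0,0.03,0,0,0,0.08],[0,0,0.035,0,0,0,0.08],[0,0,0.035,0,0,0,0.08],[0,0,0.035,0,0,0,0.08],[0,0,0.03,0,0,0,0.08],[-0.02,-0.03,0,0,0,0,0.08],[-0.02,-0.03,0,0,0,0,0.08],[-0.02,-0.03,0,0,0,0,0.08],[-0.02,-0.03,0,0,0,0,0.08],[-0.02,-0.03,0,0,0,0,0.08],[-0.02,-0.03,0,0,0,0,0.08],[-0.02,-0.03,0,0,0,0,0.08],[0,0,0,0,0,0,0.08]]

```text
clock: 10.33
position: [0.3742, -0.1495, 0.2009]
ee_rot: [-0.001, -0.125, 0.992, -0.002]
contact_force: [0.7, 0.6, 0.4]
width: 0.0796
```

```bash
python3 m.py 6
```

```text
top px [295 195] [310 223]
L yaw 12.28 at clampx -0.1290 lat 0.0239 18
R yaw 13.58 at clampx -0.1433 lat -0.0191 18
front clampx max -0.07829081274077049
scene px [346 205] [360 213]
L yaw 15.34 at clampx -0.1557 lat -0.0217 4
R yaw 9.54 at clampx -0.1573 lat 0.0208 4
front clampx max -0.13631312537400214
10.4333 [ 0.37686108 -0.14601845  0.20092236] toolY 104.45192266209935 [0.6556566  0.23607506 0.49595107] [ 0.04789276  0.03913799 -0.01067583] 0.08016736961771759
```

View pics/t6c.png

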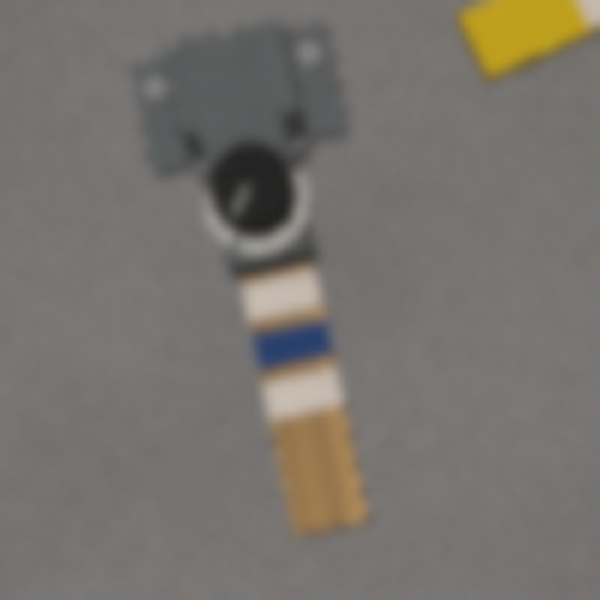

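View pics/s6c.png

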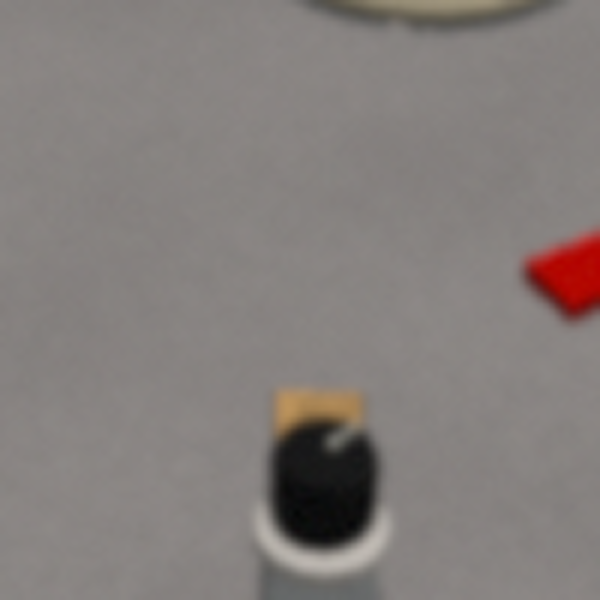

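```bash
cat > e.py <<'E'
from h import *
import sys
tag=sys.argv[1]
d=dict(np.load(f"pics/t{tag}.npz"));t=cv2.imread(f"pics/t{tag}.png")
h=cv2.cvtColor(t,cv2.COLOR_BGR2HSV)
m=((h[...,1]>50)|(h[...,2]>150)).astype(np.uint8); w=np.zeros_like(m);w[181:228,285:315]=m[181:228,285:315]
p=cv2.findNonZero(w);r=cv2.minAreaRect(p);bx=cv2.boxPoints(r);print(r)
C=np.array([.631,.0956]);a=np.radians(14.8);X=np.array([np.cos(a),np.sin(a)]);Y=np.array([-X[1],X[0]])
L=[];R=[]
g=t.astype(float)
for v in range(184,219):
    u=np.where(w[v])[0]
    if len(u)>5: L.append(ray(d,u[0]-.5,v,.014)[:2]-C);R.append(ray(d,u[-1]+.5,v,.014)[:2]-C)
for E in(np.array(L),np.array(R)):
    x=E@X;y=E@Y;k=np.polyfit(x,y,1);print("rel yaw deg",np.degrees(k[0]),"lat at 0",k[1],"at -.13",np.polyval(k,-.13))
W=np.array([ray(d,*b,.014)[:2]-C for b in bx]);print(np.c_[W@X,W@Y])
E
python3 e.py 6
```

```text
((300.2117614746094, 201.45294189453125), (44.362281799316406, 13.666620254516602), 77.47119140625)
rel yaw deg -2.857690531723973 lat at 0 0.01890837956837451 at -.13 0.025392273709989113
rel yaw deg 1.3705220804013407 lat at 0 -0.018133210549969796 at -.13 -0.021242826510626957
[[-0.02005048  0.02549691]
 [-0.02046035 -0.0225781 ]
 [-0.17771067 -0.02130069]
 [-0.17719084  0.02580656]]
```

```bash
python3 - <<'E'
from h import *
ds=dict(np.load("pics/s6.npz"));s=cv2.imread("pics/s6.png").astype(float)
a=np.radians(14.7);X=np.array([np.cos(a),np.sin(a)]);Y=np.array([-X[1],X[0]])
for C in([.631,.0956],[.630,.0945],[.63,.093]):
    C=np.array(C); r=C-.165*X
    print(C,"knob col",proj(ds,[*C,.12])[0],"collar",proj(ds,[*C,.092])[0],"board col",[proj(ds,[*(r+k*Y),.014]) for k in(-.022,0,.022)])
def edge(v,u0,u1,ch):
    row=s[v,u0:u1]; return row
# half-level crossings
for v in(206,208):
    f=s[v,335:372,2]-s[v,335:372,0]; th=f.max()/2; i=np.where(f>th)[0]; l,r=i[0],i[-1]
    L=335+l-(f[l]-th)/(f[l]-f[l-1]);R=335+r+(f[r]-th)/(f[r]-f[r+1]);print("board",v,L,R,(L+R)/2)
for v in(220,223,225):
    f=110-s[v,335:372].mean(1); th=45;i=np.where(f>th)[0];l,r=i[0],i[-1]
    L=335+l-(f[l]-th)/(f[l]-f[l-1]);R=335+r+(f[r]-th)/(f[r]-f[r+1]);print("knob",v,L,R,(L+R)/2)
E
```

```text
[0.631  0.0956] knob col 354.6648110455509 collar 354.2632806751262 board col [(np.float64(345.71414824318833), np.float64(206.67356029840943)), (np.float64(353.04658458744484), np.float64(206.860384971269)), (np.float64(360.388959349158), np.float64(207.047462867137))]
[0.63   0.0945] knob col 354.34120233452245 collar 353.94565746581344 board col [(np.float64(345.44899762433005), np.float64(206.38603524926373)), (np.float64(352.77542989007713), np.float64(206.57251694493152)), (np.float64(360.11178454169186), np.float64(206.75925119781607))]
[0.63  0.093] knob col 353.7662194910248 collar 353.38077387045655 board col [(np.float64(344.9677160698869), np.float64(206.28813121432327)), (np.float64(352.2917747797674), np.float64(206.4744945490119)), (np.float64(359.62574988635674), np.float64(206.6611102100174))]
board 206 345.4 359.74074074074076 352.57037037037037
board 208 345.35526315789474 359.87931034482756 352.6172867513611
knob 220 345.04716981132077 362.02521008403363 353.5361899476772
knob 223 345.04587155963304 361.748031496063 353.39695152784805
knob 225 345.468085106383 361.26451612903224 353.3663006177076
```

Both views put the board about 1.5 mm towards clamp +y (knob column 353.4 against board 352.6, where a centred board would show at 352.0). I'll take one quick regrip to nudge it.

>>> move_arm:
  series:
    - [[0.01,0.015,0,0,0,0,0.08],[0.02,0.03,0,0,0,0,0.08],[0.02,0.03,0,0,0,0,0.08],[0.02,0.03,0,0,0,0,0.08],[0.02,0.03,0,0,0,0,0.08],[0.02,0.03,0,0,0,0,0.08],[0.02,0.03,0,0,0,0,0.075],[0.007,0.015,0,0,0,0.003,0.07],[0,0,-0.03,0,0,0,0.07],[0,0,-0.035,0,0,0,0.07],[0,0,-0.035,0,0,0,0.07],[0,0,-0.035,0,0,0,0.07],[0,0,-0.02,0,0,0,0.07],[0,0,0,0,0,0,0.07]]

```text
clock: 11.6
position: [0.5105, 0.067, 0.0413]
ee_rot: [-0.005, -0.13, 0.991, 0.001]
contact_force: [-0.3, 0.0, 0.7]
width: 0.0699
```

>>> move_arm:
  series:
    - [[0,0,-0.01,0,0,0,0.07],[0,0,0,0,0,0,0.07],[0,0,0,0,0,0,0.07]]

```text
clock: 11.85
position: [0.5151, 0.0656, 0.0365]
ee_rot: [0.001, -0.13, 0.992, -0.0]
contact_force: [-0.5, -0.5, 0.4]
width: 0.0703
```

```bash
cat > st.py <<'E'
from h import *
st=manip.get_state();q=st["ee_rot"];P=st["position"]
a=np.radians(14.7);X=np.array([np.cos(a),np.sin(a)]);Y=np.array([-X[1],X[0]]);e=P[:2]-[.630,.0945]
F=st["contact_force"]
print(st["clock"],np.round(P,4),"clamp x %.4f lat %.4f"%(e@X,e@Y),"toolY %.2f"%(np.degrees(2*np.arctan2(q[2],q[1]))-90),"F X %.1f Y %.1f Z %.1f"%(F[:2]@X,F[:2]@Y,F[2]),"M",np.round(st["moment"],3),st["width"],"q",np.round(st["qpos"],3))
E
python3 st.py
```

```text
11.85 [0.5151 0.0656 0.0365] clamp x -0.1185 lat 0.0012 toolY 104.90 F X -0.6 Y -0.4 Z 0.4 M [-0.038  0.008 -0.033] 0.07029446366749935 q [-0.008  0.396  1.912  0.     0.831 -1.839]
```

>>> move_arm:
  series:
    - [[-0.0009,-0.0028,-0.008,0,0,-0.003,0.07],[0,0,-0.0075,0,0,0,0.07],[0,0,0,0,0,0,0.06],[0,0,0,0,0,0,0.05],[0,0,0,0,0,0,0.03],[0,0,0,0,0,0,0.03],[0,0,0,0,0,0,0.03],[0,0,0,0,0,0,0.03]]
  newtons: 30

```text
clock: 12.52
position: [0.513, 0.0621, 0.0204]
ee_rot: [-0.0, -0.128, 0.992, 0.0]
contact_force: [-0.3, 0.6, 4.6]
width: 0.0424
```

```bash
python3 st.py
```

```text
12.5167 [0.513  0.0621 0.0204] clamp x -0.1214 lat -0.0017 toolY 104.68 F X -0.1 Y 0.7 Z 4.6 M [-0.057  0.234 -0.003] 0.04241265828773078 q [-0.014  0.417  1.933  0.     0.792 -1.841]
```

>>> move_arm:
  series:
    - [[0.0006,0.0005,0,0,0,0,0.03],[0.0007,0.0002,0,0,0,0,0.03],[0,0,0,0,0,0,0.03]]

```text
clock: 12.77
position: [0.5131, 0.0621, 0.0204]
ee_rot: [-0.001, -0.128, 0.992, -0.0]
contact_force: [-4.2, -3.0, 6.6]
width: 0.0426
```

```bash
python3 st.py
```

```text
12.7667 [0.5131 0.0621 0.0204] clamp x -0.1213 lat -0.0017 toolY 104.73 F X -4.8 Y -1.9 Z 6.6 M [-0.581  0.685 -0.064] 0.042587561389470854 q [-0.013  0.418  1.93  -0.002  0.796 -1.84 ]
```

The board is still against the stop, at about 5 N. I'll ease off, release and lift.

>>> move_arm:
  series:
    - [[-0.0007,-0.0002,0,0,0,0,0.03],[0,0,0,0,0,0,0.03],[0,0,0,0,0,0,0.046],[0,0,0,0,0,0,0.055],[0,0,0,0,0,0,0.065],[0,0,0,0,0,0,0.07],[0,0,0.015,0,0,0,0.075],[0,0,0.03,0,0,0,0.08],[0,0,0.035,0,0,0,0.08],[0,0,0.035,0,0,0,0.08],[0,0,0.035,0,0,0,0.08],[0,0,0.035,0,0,0,0.08],[-0.015,-0.03,0,0,0,0,0.08],[-0.02,-0.035,0,0,0,0,0.08],[-0.02,-0.035,0,0,0,0,0.08],[-0.02,-0.035,0,0,0,0,0.08],[-0.02,-0.035,0,0,0,0,0.08],[-0.02,-0.03,0,0,0,0,0.08],[0,0,0,0,0,0,0.08],[0,0,0,0,0,0,0.08]]

```text
clock: 14.43
position: [0.3981, -0.1386, 0.2052]
ee_rot: [0.0, -0.125, 0.992, 0.0]
contact_force: [-0.6, 0.7, 0.4]
width: 0.0802
```

```bash
python3 m.py 7|tail -1; python3 e.py 7;python3 st.py; python3 - <<'E'
from h import *
s=cv2.imread("pics/s7.png").astype(float)
for v in(206,208):
    f=s[v,335:372,2]-s[v,335:372,0]; th=f.max()/2; i=np.where(f>th)[0]; l,r=i[0],i[-1]
    L=335+l-(f[l]-th)/(f[l]-f[l-1]);R=335+r+(f[r]-th)/(f[r]-f[r+1]);print("board",v,L,R,(L+R)/2)
E
```

```text
14.5333 [ 0.3991778  -0.13696953  0.20514386] toolY 104.65102748505751 [-0.76771563  0.58555885 -0.45799758] [ 0.03384105 -0.05194953  0.03310279] 0.08030933903029129
((300.8470458984375, 201.311767578125), (44.36228561401367, 13.666619300842285), 77.47119140625)
rel yaw deg -1.7670507073120951 lat at 0 0.01920970483065489 at -.13 0.02321901570665268
rel yaw deg 2.180455223581937 lat at 0 -0.018690620524307807 at -.13 -0.023637916494003618
[[-0.02006993  0.02320932]
 [-0.02047993 -0.02486918]
 [-0.17773549 -0.02354561]
 [-0.17721553  0.02356499]]
14.5333 [ 0.3992 -0.137   0.2051] clamp x -0.2820 lat -0.1653 toolY 104.65 F X -0.6 Y 0.8 Z -0.5 M [ 0.034 -0.052  0.033] 0.08030933903029129 q [-4.970e-01  7.000e-02  1.865e+00  1.000e-03  1.207e+00 -2.323e+00]
board 206 344.375 359.0208333333333 351.69791666666663
board 208 344.325 358.9583333333333 351.64166666666665
```

View pics/t7c.png

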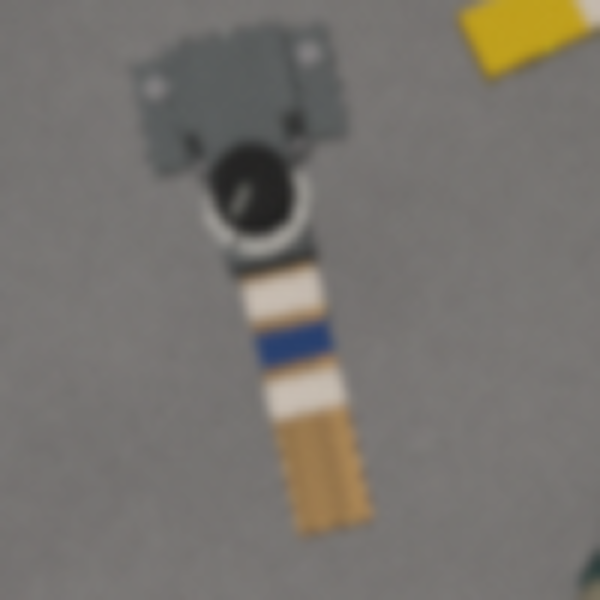

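The board is now centred to within about 1 mm and straight. On to the knob, whose axis in the arm's frame is at about (0.629, 0.093).

>>> move_arm:
  series:
    - [[0.012,0.012,0,0,0,0.04,0.08],[0.023,0.023,0,0,0,0.08,0.08],[0.023,0.023,0,0,0,0.08,0.08],[0.023,0.023,0,0,0,0.08,0.08],[0.023,0.023,0,0,0,0.08,0.08],[0.023,0.023,0,0,0,0.08,0.08],[0.023,0.023,0,0,0,0.08,0.08],[0.023,0.023,0,0,0,0.08,0.08],[0.023,0.023,0,0,0,0.08,0.08],[0.023,0.023,0,0,0,0.08,0.08],[0.011,0.011,0,0,0,0.04,0.08],[0,0,0,0,0,0,0.08],[0,0,0,0,0,0,0.08]]

```text
clock: 15.62
position: [0.6286, 0.0953, 0.2041]
ee_rot: [-0.001, -0.505, 0.863, 0.0]
contact_force: [-0.4, -1.0, -0.0]
width: 0.0801
```

```bash
python3 st.py
```

```text
15.6167 [0.6286 0.0953 0.2041] clamp x -0.0012 lat 0.0011 toolY 150.71 F X -0.6 Y -0.9 Z -0.0 M [-0.004 -0.008  0.061] 0.08010178488465271 q [ 0.041  0.39   1.429  0.     1.325 -2.589]
```

>>> move_arm:
  series:
    - [[0,-0.002,-0.015,0,0,0,0.08],[0,0,-0.025,0,0,0,0.08],[0,0,-0.025,0,0,0,0.08],[0,0,-0.015,0,0,0,0.075],[0,0,-0.005,0,0,0,0.07],[0,0,0,0,0,0,0.065],[0,0,0,0,0,0,0.065]]

```text
clock: 16.2
position: [0.6287, 0.0905, 0.1209]
ee_rot: [0.0, -0.504, 0.864, -0.0]
contact_force: [-0.7, -0.4, -0.8]
width: 0.0652
```

```bash
python3 m.py 8 >/dev/null; python3 st.py
```

```text
16.3 [0.6296 0.0906 0.1218] clamp x -0.0014 lat -0.0037 toolY 150.51 F X 0.3 Y -0.5 Z -0.3 M [-0.024 -0.033  0.002] 0.06476361751204658 q [ 0.034  0.448  1.549 -0.     1.142 -2.593]
```

View pics/s8.png

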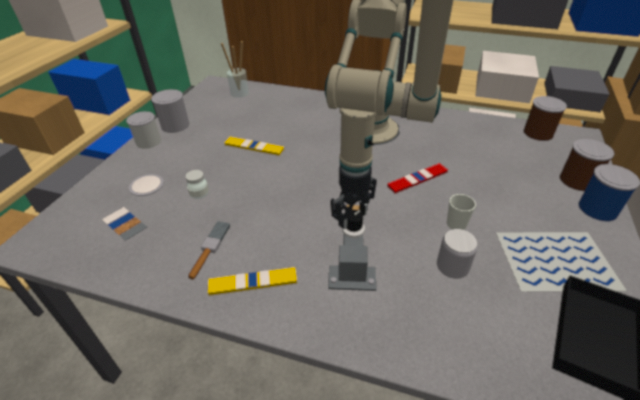

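>>> move_arm:
  series:
    - [[0,0.0025,-0.002,0,0,0,0.06],[0,0,0,0,0,0,0.052],[0,0,0,0,0,0,0.047],[0,0,0,0,0,0,0.042],[0,0,0,0,0,0,0.035],[0,0,0,0,0,0,0.035],[0,0,0,0,0,0,0.035]]
  newtons: 30

```text
clock: 16.88
position: [0.6312, 0.0923, 0.1197]
ee_rot: [0.002, -0.504, 0.864, -0.002]
contact_force: [3.2, -2.7, 4.8]
width: 0.0433
```

```bash
python3 st.py
```

```text
16.8833 [0.6312 0.0923 0.1197] clamp x 0.0006 lat -0.0025 toolY 150.52 F X 2.4 Y -3.4 Z 4.8 M [-0.512 -0.65  -0.04 ] 0.04329345471922122 q [ 3.700e-02  4.510e-01  1.549e+00 -2.000e-03  1.135e+00 -2.589e+00]
```

>>> move_arm:
  series:
    - [[0.0006,-0.0004,0,0,0,-0.03,0.035],[0.0006,-0.0003,0,0,0,-0.07,0.035],[0,0,0,0,0,-0.1,0.035],[0,0,0,0,0,-0.1,0.035],[0,0,0,0,0,-0.1,0.035]]

```text
clock: 17.3
position: [0.6308, 0.0927, 0.1197]
ee_rot: [0.001, -0.32, 0.947, -0.0]
contact_force: [0.7, -0.2, 7.1]
width: 0.043
```

```bash
python3 m.py 9 >/dev/null; python3 st.py; python3 - <<'E'
from h import *
cv2.imwrite("pics/s9d.png",cv2.resize(cv2.imread("pics/s9.png")[190:250,325:385],(600,600),interpolation=cv2.INTER_CUBIC))
E
```

```text
17.4 [0.6308 0.0927 0.1197] clamp x 0.0003 lat -0.0019 toolY 127.46 F X 1.2 Y -0.7 Z 6.7 M [-0.058 -0.198 -0.096] 0.04303666255145959 q [ 3.600e-02  4.520e-01  1.548e+00  1.000e-03  1.139e+00 -2.188e+00]
```

View pics/s9d.png

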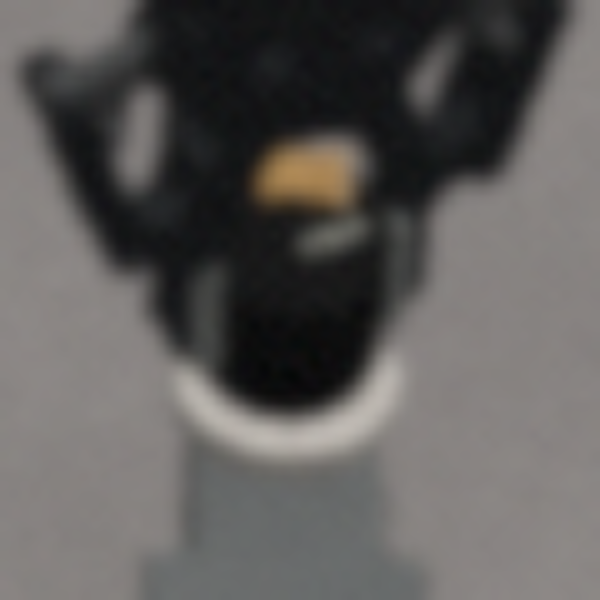

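The white line has turned clockwise with the grip, now at about (335,237) in the crop. I'll keep turning; at least 1.25 rad is needed before the foot is tight.

>>> move_arm:
  series:
    - [[0,0,0,0,0,-0.08,0.035],[0,0,0,0,0,-0.08,0.035],[0,0,0,0,0,-0.08,0.035],[0,0,0,0,0,-0.08,0.035],[0,0,0,0,0,-0.08,0.035],[0,0,0,0,0,-0.08,0.035],[0,0,0,0,0,-0.08,0.035],[0,0,0,0,0,-0.08,0.035]]

```text
clock: 18.07
position: [0.6304, 0.0939, 0.1197]
ee_rot: [0.001, -0.006, 1.0, 0.001]
contact_force: [-0.3, 2.7, 7.0]
width: 0.043
```

```bash
cat >> st.py <<'E'
print("eff6 %.3f"%st["effort"][5], "eff",np.round(st["effort"],2))
E
python3 st.py
```

```text
18.0667 [0.6304 0.0939 0.1197] clamp x 0.0002 lat -0.0007 toolY 90.70 F X 0.4 Y 2.7 Z 7.0 M [ 0.383 -0.133  0.128] 0.04303027087483018 q [ 0.037  0.452  1.548  0.003  1.14  -1.547]
eff6 -0.662 eff [ -1.59 -44.9  -19.23  -0.69   0.19  -0.66]
```

>>> move_arm:
  series:
    - [[0,0.0007,0,0,0,-0.05,0.035],[0,0,0,0,0,-0.05,0.035],[0,0,0,0,0,-0.05,0.035],[0,0,0,0,0,-0.05,0.035]]

```text
clock: 18.4
position: [0.6304, 0.0943, 0.1196]
ee_rot: [0.001, 0.093, 0.996, 0.001]
contact_force: [0.4, 2.0, 7.8]
width: 0.0434
```

```bash
cat > k.py <<'E'
from h import *
import sys
st=manip.get_state();q=st["ee_rot"]
print("turned %.3f"%np.radians(150.52-(np.degrees(2*np.arctan2(q[2],q[1]))-90)),"Mz %.3f"%st["moment"][2],"eff6 %.3f"%st["effort"][5],"F",np.round(st["contact_force"],1),"t",st["clock"],np.round(st["position"],4))
if len(sys.argv)>1:
    d=shot("scene",sys.argv[1]); cv2.imwrite(f"pics/{sys.argv[1]}d.png",cv2.resize(cv2.imread(f"pics/{sys.argv[1]}.png")[205:245,335:375],(600,600),interpolation=cv2.INTER_CUBIC)); print("Mz after",manip.get_state()["moment"][2])
E
python3 k.py k1
```

```text
turned 1.242 Mz 0.141 eff6 -0.369 F [0.4 2.  7.8] t 18.4 [0.6304 0.0943 0.1196]
Mz after -0.050339713212810125
```

View pics/k1d.png

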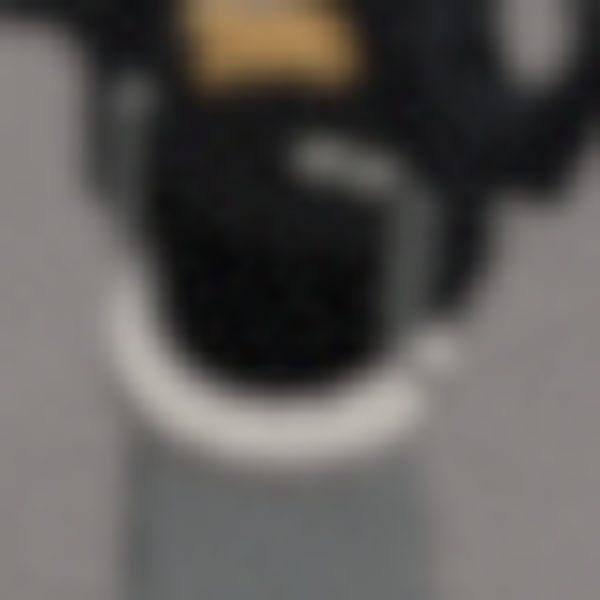

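The collar mark shows at about (430,380) in the crop, in line with the white line at (345,165). I'll go on in small steps and watch both.

>>> move_arm:
  series:
    - [[0,0.0005,0,0,0,-0.05,0.035],[0,0,0,0,0,-0.05,0.035],[0,0,0,0,0,-0.05,0.035],[0,0,0,0,0,-0.05,0.035]]

```text
clock: 18.78
position: [0.6306, 0.0947, 0.1197]
ee_rot: [0.001, 0.192, 0.981, 0.001]
contact_force: [1.3, 0.8, 7.3]
width: 0.0433
```

```bash
python3 k.py k2
```

```text
turned 1.443 Mz 0.145 eff6 -0.369 F [1.3 0.8 7.3] t 18.7833 [0.6306 0.0947 0.1197]
Mz after -0.10378582028751496
```

View pics/k2d.png

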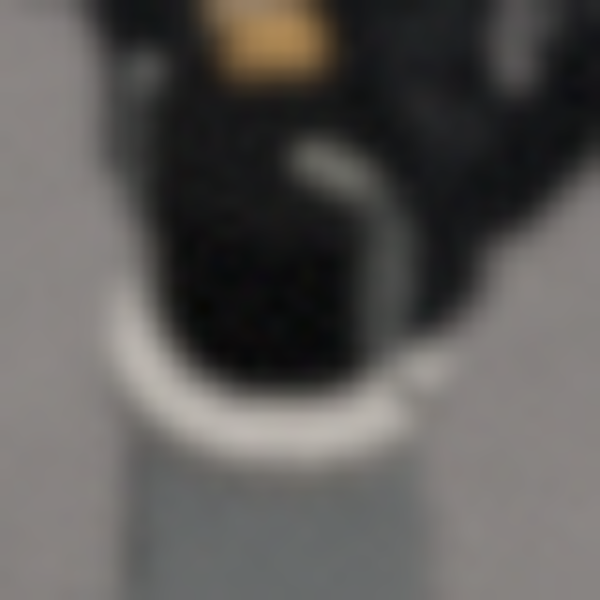

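>>> move_arm:
  series:
    - [[0,0,0,0,0,-0.05,0.035],[0,0,0,0,0,-0.05,0.035],[0,0,0,0,0,-0.05,0.035],[0,0,0,0,0,-0.05,0.035]]

```text
clock: 19.17
position: [0.6307, 0.095, 0.1197]
ee_rot: [0.001, 0.289, 0.957, 0.002]
contact_force: [0.8, 2.5, 5.9]
width: 0.0433
```

```bash
python3 k.py k3
```

```text
turned 1.643 Mz 0.145 eff6 -0.368 F [0.8 2.5 5.9] t 19.1667 [0.6307 0.095  0.1197]
Mz after -0.10913967777495964
```

View pics/k3d.png

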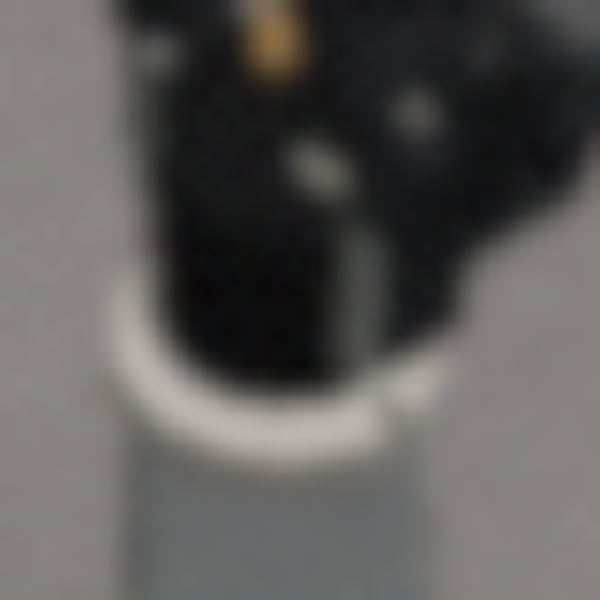

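The mark is moving with the knob, (410,395) then (390,415), and Mz is steady at 0.145, so the foot is still free.

>>> move_arm:
  series:
    - [[0,0,0,0,0,-0.05,0.035],[0,0,0,0,0,-0.05,0.035],[0,0,0,0,0,-0.05,0.035],[0,0,0,0,0,-0.05,0.035]]

```text
clock: 19.55
position: [0.631, 0.0954, 0.1197]
ee_rot: [0.001, 0.383, 0.924, 0.002]
contact_force: [2.3, 2.5, 6.1]
width: 0.0432
```

```bash
python3 k.py k4
```

```text
turned 1.843 Mz 0.152 eff6 -0.366 F [2.3 2.5 6.1] t 19.55 [0.631  0.0954 0.1197]
Mz after -0.06790703820517617
```

View pics/k4d.png

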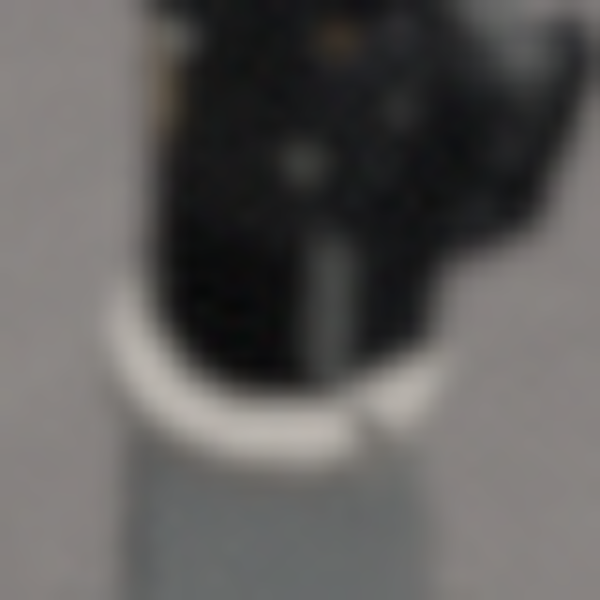

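>>> move_arm:
  series:
    - [[0,0.0004,0,0,0,-0.05,0.035],[0,0,0,0,0,-0.05,0.035],[0,0,0,0,0,-0.05,0.035],[0,0,0,0,0,-0.05,0.035]]

```text
clock: 19.93
position: [0.6313, 0.0956, 0.1196]
ee_rot: [0.001, 0.473, 0.881, 0.002]
contact_force: [2.1, 2.6, 5.3]
width: 0.0432
```

```bash
python3 k.py k5
```

```text
turned 2.043 Mz 0.132 eff6 -0.366 F [2.1 2.6 5.3] t 19.9333 [0.6313 0.0956 0.1196]
Mz after -0.09599697895500726
```

View pics/k5d.png

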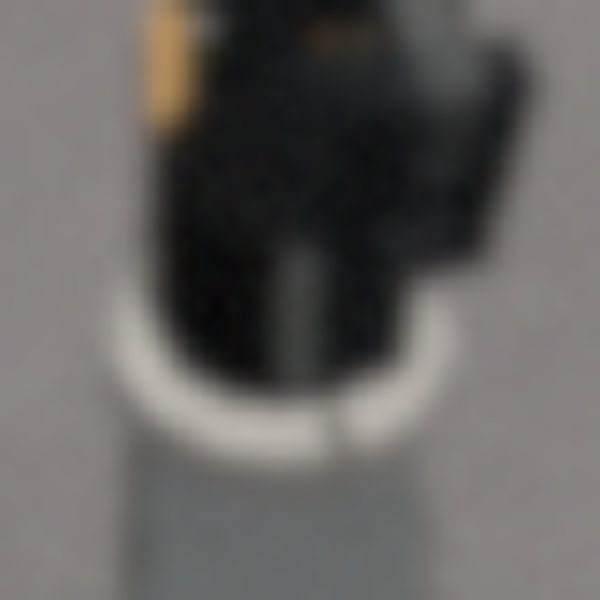

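The mark is at (338,432), so the foot is still free.

>>> move_arm:
  series:
    - [[0,0,0,0,0,-0.05,0.035],[0,0,0,0,0,-0.05,0.035],[0,0,0,0,0,-0.05,0.035],[0,0,0,0,0,-0.05,0.035]]

```text
clock: 20.32
position: [0.6316, 0.0958, 0.1197]
ee_rot: [0.001, 0.559, 0.829, 0.003]
contact_force: [3.1, 2.7, 4.8]
width: 0.0433
```

```bash
python3 k.py k6
```

```text
turned 2.243 Mz 0.106 eff6 -0.365 F [3.1 2.7 4.8] t 20.3167 [0.6316 0.0958 0.1197]
Mz after -0.07922955840949741
```

View pics/k6d.png

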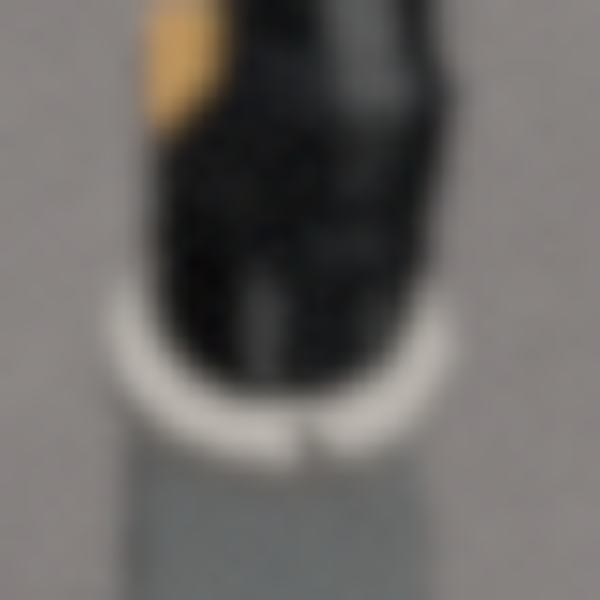

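>>> move_arm:
  series:
    - [[0.0004,0.0004,0,0,0,-0.05,0.035],[0,0,0,0,0,-0.05,0.035],[0,0,0,0,0,-0.05,0.035],[0,0,0,0,0,-0.05,0.035]]

```text
clock: 20.7
position: [0.632, 0.096, 0.1197]
ee_rot: [0.001, 0.639, 0.769, 0.003]
contact_force: [4.1, 2.8, 4.8]
width: 0.0432
```

```bash
python3 k.py k7
```

```text
turned 2.443 Mz 0.114 eff6 -0.366 F [4.1 2.8 4.8] t 20.7 [0.632  0.096  0.1197]
Mz after -0.09442247623948212
```

View pics/k7d.png

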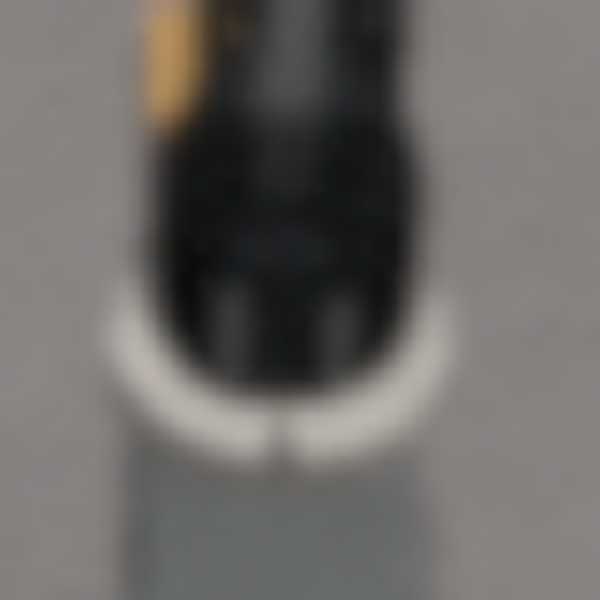

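The mark is at 280 and still moving about 29 px per step.

>>> move_arm:
  series:
    - [[0.0006,0.0002,0,0,0,-0.05,0.035],[0,0,0,0,0,-0.05,0.035],[0,0,0,0,0,-0.05,0.035],[0,0,0,0,0,-0.05,0.035]]

```text
clock: 21.08
position: [0.6325, 0.096, 0.1197]
ee_rot: [0.001, 0.713, 0.702, 0.002]
contact_force: [3.2, 1.9, 5.1]
width: 0.0436
```

```bash
python3 k.py k8
```

```text
turned 2.643 Mz 0.109 eff6 -0.367 F [3.2 1.9 5.1] t 21.0833 [0.6325 0.096  0.1197]
Mz after -0.08607031881170554
```

View pics/k8d.png

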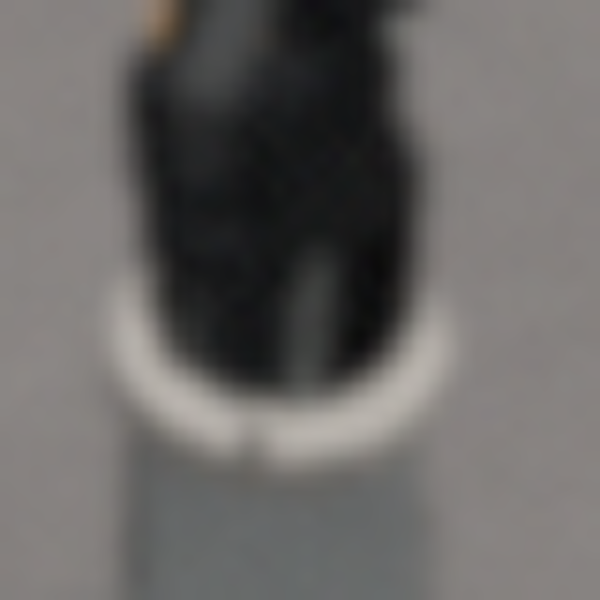

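The mark is at 252, still free.

>>> move_arm:
  series:
    - [[0.0004,0,0,0,0,-0.05,0.035],[0,0,0,0,0,-0.05,0.035],[0,0,0,0,0,-0.05,0.035],[0,0,0,0,0,-0.05,0.035]]

```text
clock: 21.47
position: [0.6329, 0.096, 0.1197]
ee_rot: [0.0, 0.779, 0.627, 0.002]
contact_force: [2.5, 1.6, 4.6]
width: 0.0433
```

```bash
python3 k.py k9
```

```text
turned 2.843 Mz 0.159 eff6 -0.368 F [2.5 1.6 4.6] t 21.4667 [0.6329 0.096  0.1197]
Mz after -0.0076121537428055636
```

View pics/k9d.png

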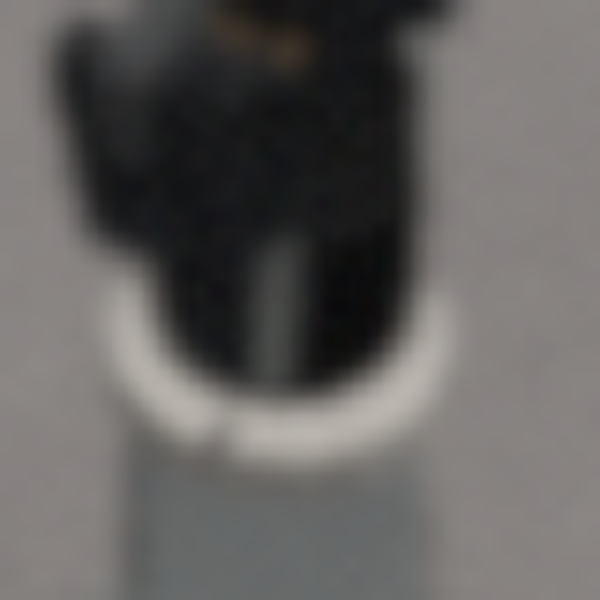

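The mark is at 223. Mz is slightly up at 0.159, so I'll take smaller steps.

>>> move_arm:
  series:
    - [[0,0,0,0,0,-0.05,0.035],[0,0,0,0,0,-0.05,0.035],[0,0,0,0,0,-0.05,0.035]]

```text
clock: 21.77
position: [0.6332, 0.0958, 0.1197]
ee_rot: [0.0, 0.824, 0.567, 0.003]
contact_force: [3.1, 2.6, 5.7]
width: 0.0428
```

```bash
python3 k.py k10
```

```text
turned 2.993 Mz 0.116 eff6 -0.369 F [3.1 2.6 5.7] t 21.7667 [0.6332 0.0958 0.1197]
Mz after -0.013879843249377966
```

View pics/k10d.png

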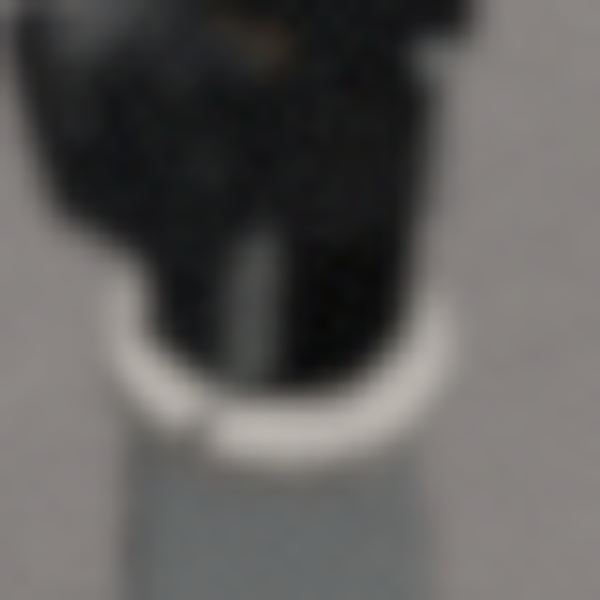

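The mark is at 200, still moving.

>>> move_arm:
  series:
    - [[0,0,0,0,0,-0.05,0.035],[0,0,0,0,0,-0.05,0.035],[0,0,0,0,0,-0.05,0.035]]

```text
clock: 22.07
position: [0.6334, 0.0957, 0.1197]
ee_rot: [0.0, 0.864, 0.504, 0.003]
contact_force: [4.7, 0.3, 4.4]
width: 0.0432
```

```bash
python3 k.py k11
```

```text
turned 3.142 Mz 0.142 eff6 -0.368 F [4.7 0.3 4.4] t 22.0667 [0.6334 0.0957 0.1197]
Mz after -0.0768100677348751
```

View pics/k11d.png

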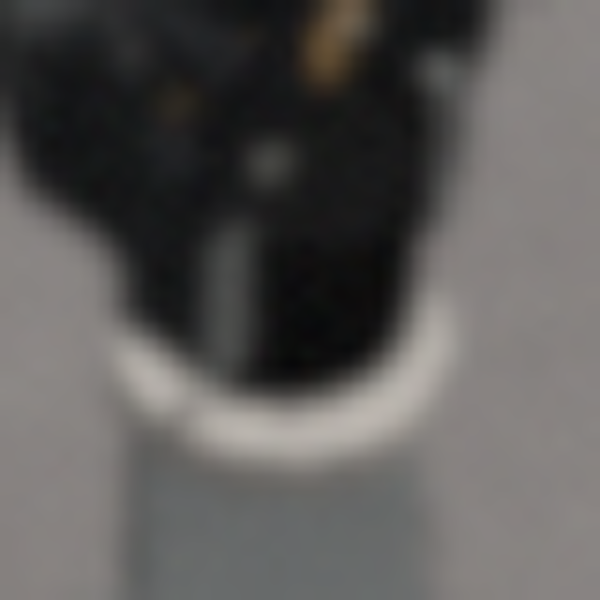

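>>> move_arm:
  series:
    - [[0,0,0,0,0,-0.05,0.035],[0,0,0,0,0,-0.05,0.035],[0,0,0,0,0,-0.05,0.035]]

```text
clock: 22.37
position: [0.6337, 0.0955, 0.1197]
ee_rot: [0.0, 0.899, 0.438, 0.003]
contact_force: [5.3, 1.5, 5.4]
width: 0.0436
```

```bash
python3 k.py k12
```

```text
turned 3.292 Mz 0.096 eff6 -0.369 F [5.3 1.5 5.4] t 22.3667 [0.6337 0.0955 0.1197]
Mz after -0.12496417874926918
```

View pics/k12d.png

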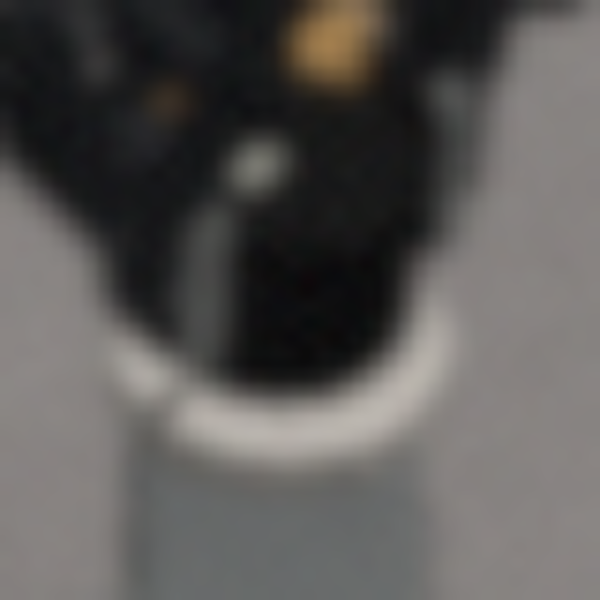

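The mark is at (162,405), still moving.

>>> move_arm:
  series:
    - [[0.0003,0,0,0,0,-0.05,0.035],[0,0,0,0,0,-0.05,0.035],[0,0,0,0,0,-0.05,0.035]]

```text
clock: 22.67
position: [0.6339, 0.0953, 0.1197]
ee_rot: [0.0, 0.929, 0.369, 0.003]
contact_force: [4.6, 0.5, 6.1]
width: 0.0431
```

```bash
python3 k.py k13
```

```text
turned 3.441 Mz 0.197 eff6 -0.239 F [4.6 0.5 6.1] t 22.6667 [0.6339 0.0953 0.1197]
Mz after -0.007665329992843877
```

View pics/k13d.png

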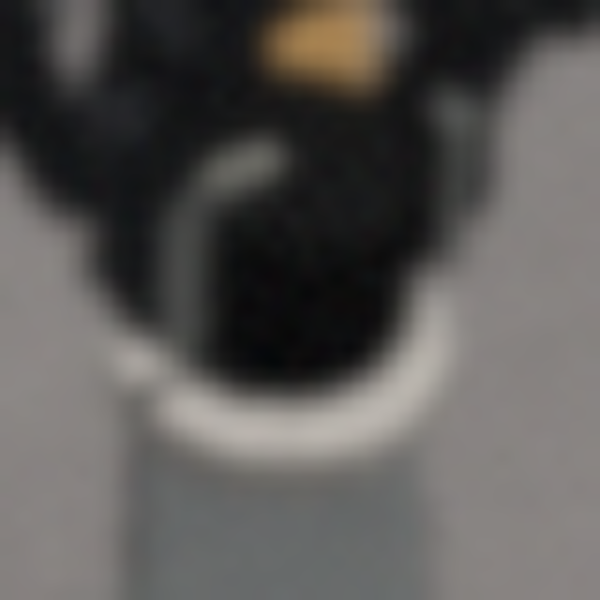

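Mz is 0.197 and joint-6 effort jumped from -0.369 to -0.239, so the foot is tightening. The mark is at (150,390). I'll take a small step.

>>> move_arm:
  series:
    - [[0,0,0,0,0,-0.05,0.035],[0,0,0,0,0,-0.05,0.035]]

```text
clock: 22.88
position: [0.634, 0.0951, 0.1197]
ee_rot: [0.001, 0.947, 0.323, 0.003]
contact_force: [4.6, 0.5, 5.7]
width: 0.043
```

```bash
python3 k.py k14
```

```text
turned 3.541 Mz 0.353 eff6 -0.167 F [4.6 0.5 5.7] t 22.8833 [0.634  0.0951 0.1197]
Mz after 0.1607248332805328
```

View pics/k14d.png

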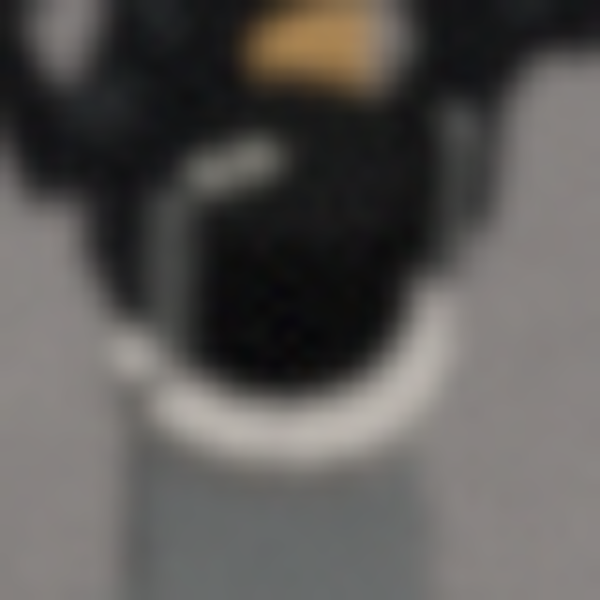

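>>> move_arm:
  series:
    - [[0,0,0,0,0,-0.05,0.035],[0,0,0,0,0,-0.05,0.035]]

```text
clock: 23.1
position: [0.6341, 0.095, 0.1197]
ee_rot: [0.0, 0.962, 0.275, 0.003]
contact_force: [4.1, 0.0, 5.0]
width: 0.0432
```

```bash
python3 k.py k15
```

```text
turned 3.641 Mz 0.125 eff6 -0.379 F [4.1 0.  5. ] t 23.1 [0.6341 0.095  0.1197]
Mz after 0.1357921823798615
```

View pics/k15d.png

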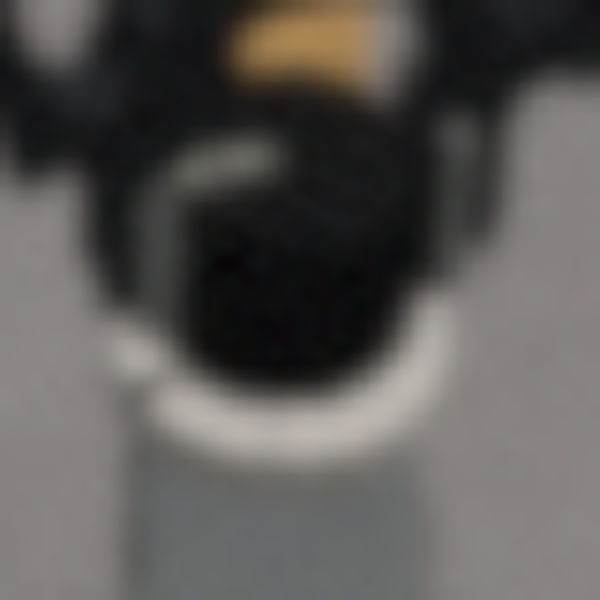

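Torque has dropped back and the mark stayed at (143,383), so the ratchet is slipping. I'll compare the mark's angle with the knob's from the pictures.

```bash
cat > mk.py <<'E'
from h import *
import sys
# image column shift: use axis C chosen to match scene view (knob col 353.4)
C=np.array([.631,.0926])
def prof(tag):
    d=dict(np.load(f"pics/{tag}.npz"));g=cv2.cvtColor(cv2.imread(f"pics/{tag}.png"),cv2.COLOR_BGR2GRAY).astype(np.float32)
    A=np.radians(np.arange(-110,110,1.0));out=[]
    for a in A:
        v=[]
        for z,r in((.091,.029),(.094,.029),(.097,.028)):
            u,w=proj(d,[C[0]+r*np.cos(a),C[1]+r*np.sin(a),z]); v.append(cv2.getRectSubPix(g,(1,1),(float(u),float(w)))[0,0])
        out.append(np.mean(v))
    return np.degrees(A),np.array(out)
T={"k5":2.043,"k6":2.243,"k7":2.443,"k8":2.643,"k9":2.843,"k10":2.993,"k11":3.142,"k12":3.292,"k13":3.441,"k14":3.541,"k15":3.641}
for a in sys.argv[1:]: k,v=a.split("=");T[k]=float(v)
for k,tr in T.items():
    A,p=prof(k); 
    exp=157.9-np.degrees(tr); m=abs(A-exp)<25
    Am=A[m];q=p[m]; base=np.percentile(q,70); w=np.clip(base-8-q,0,None); j=np.argmin(q); w[abs(Am-Am[j])>9]=0
    ang=(w*Am).sum()/w.sum(); print(k,"turn %.3f exp %.1f mark %.1f diff(deg) %.1f"%(tr,exp,ang,ang-exp), round(float(base-q.min())))
E
python3 mk.py
```

```text
k5 turn 2.043 exp 40.8 mark 35.2 diff(deg) -5.6 23
k6 turn 2.243 exp 29.4 mark 26.3 diff(deg) -3.1 23
k7 turn 2.443 exp 17.9 mark 15.1 diff(deg) -2.8 24
k8 turn 2.643 exp 6.5 mark 4.4 diff(deg) -2.0 21
k9 turn 2.843 exp -5.0 mark -7.1 diff(deg) -2.2 21
k10 turn 2.993 exp -13.6 mark -16.4 diff(deg) -2.8 22
k11 turn 3.142 exp -22.1 mark -24.1 diff(deg) -2.0 19
k12 turn 3.292 exp -30.7 mark -31.6 diff(deg) -0.9 24
k13 turn 3.441 exp -39.3 mark -39.2 diff(deg) 0.1 21
k14 turn 3.541 exp -45.0 mark -42.4 diff(deg) 2.6 20
k15 turn 3.641 exp -50.7 mark -42.2 diff(deg) 8.5 23
```

Slip so far is about 0.14 rad, starting near 3.49. The first click is expected at about 3.75 and the second at about 4.28, so I'm aiming for about 3.98.

>>> move_arm:
  series:
    - [[0,0,0,0,0,-0.05,0.035],[0,0,0,0,0,-0.05,0.035],[0,0,0,0,0,-0.05,0.035]]

```text
clock: 23.4
position: [0.6343, 0.0948, 0.1197]
ee_rot: [0.0, 0.979, 0.202, 0.003]
contact_force: [5.0, -0.8, 5.5]
width: 0.0433
```

```bash
python3 k.py k16; python3 mk.py k16=3.791|tail -1
```

```text
turned 3.791 Mz 0.125 eff6 -0.360 F [ 5.  -0.8  5.5] t 23.4 [0.6343 0.0948 0.1197]
Mz after 0.07605107473512594
k16 turn 3.791 exp -59.3 mark -42.3 diff(deg) 17.0 27
```

>>> move_arm:
  series:
    - [[0,0,0,0,0,-0.05,0.035],[0,0,0,0,0,-0.05,0.035]]

```text
clock: 23.62
position: [0.6344, 0.0946, 0.1197]
ee_rot: [0.0, 0.988, 0.153, 0.003]
contact_force: [5.0, -1.3, 4.8]
width: 0.0431
```

```bash
python3 k.py k17; python3 mk.py k17=3.891|tail -1
```

```text
turned 3.891 Mz 0.139 eff6 -0.408 F [ 5.  -1.3  4.8] t 23.6167 [0.6344 0.0946 0.1197]
Mz after 0.08492924567109278
k17 turn 3.891 exp -65.0 mark -87.7 diff(deg) -22.6 29
```

View pics/k17d.png

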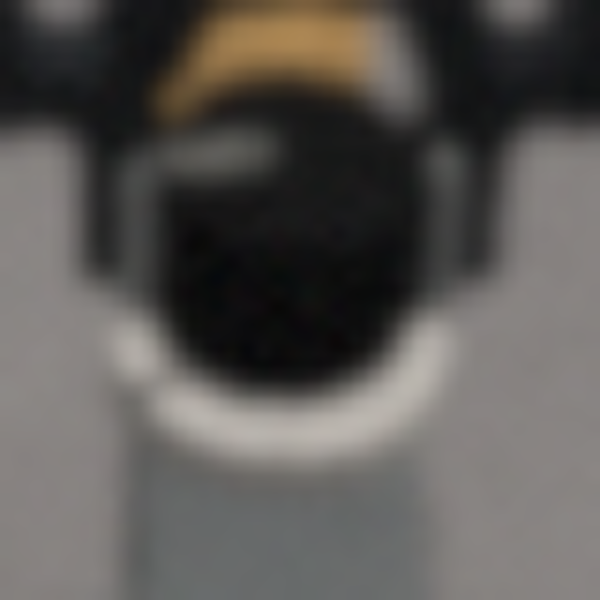

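The collar mark has stood still at (143,383), about -42°, since k14. The script picked a different dark spot for k17. I'll check the white line's angle independently.

```bash
python3 - <<'E'
from h import *
d=dict(np.load("pics/k17.npz"))
C=np.array([.631,.0926])
c=proj(d,[*C,.14]);print("centre crop",(c[0]-335+.5)*15,(c[1]-205+.5)*15)
for k,o,i,T in(("k12",(258,165),None,3.292),("k13",(232,172),None,3.441),("k14",(225,168),None,3.541),("k15",(215,165),None,3.641),("k17",(215,158),None,3.891),("k1",(345,165),0,1.242),("k2",(335,165),0,1.443)):
    w=ray(d,335+o[0]/15-.5,205+o[1]/15-.5,.14)[:2]-C
    print(k,np.degrees(np.arctan2(w[1],w[0])),"r",np.hypot(*w),"exp",157.9-np.degrees(T))
E
```

```text
centre crop 289.41949928182 146.1961647257067
k12 -33.2531433651951 r 0.007036393396306488 exp -30.717706157067
k13 -40.8016218853168 r 0.01156244850361038 exp -39.25477730451627
k14 -47.49795947889794 r 0.012086672375184149 exp -44.98435525582448
k15 -53.3295103527314 r 0.013318810116208448 exp -50.713933207132726
k17 -60.32478936001615 r 0.012794572578889541 exp -65.03787808540332
k1 80.3178266131127 r 0.010090406681956689 exp 86.73864184475175
k2 75.39597024988055 r 0.008639194136133245 exp 75.22219016262221
```

The white line reads about -60° (tool -65°) against the mark at -42°, so slip is about 0.32–0.42. That is past the first click at 0.26, well short of 0.79. A hair more for margin, then let go.

>>> move_arm:
  series:
    - [[0,0,0,0,0,-0.05,0.035],[0,0,0,0,0,0,0.035]]

```text
clock: 23.83
position: [0.6344, 0.0945, 0.1197]
ee_rot: [0.0, 0.992, 0.128, 0.003]
contact_force: [6.2, -0.5, 4.6]
width: 0.0433
```

```bash
python3 k.py k18
```

```text
turned 3.940 Mz 0.033 eff6 0.350 F [ 6.2 -0.5  4.6] t 23.8333 [0.6344 0.0945 0.1197]
Mz after 0.07576352080258604
```

>>> move_arm:
  series:
    - [[0,0,0,0,0,0,0.05],[0,0,0,0,0,0,0.06],[0,0,0,0,0,0,0.07],[0,0,0,0,0,0,0.08],[0,0,0,0,0,0,0.08],[0,0,0,0,0,0,0.08],[0,0,0.015,0,0,0,0.08],[0,0,0.03,0,0,0,0.08],[0,0,0.035,0,0,0,0.08],[0,0,0.03,0,0,0,0.08],[-0.02,-0.03,0,0,0,0,0.08],[-0.02,-0.03,0,0,0,0,0.08],[-0.02,-0.03,0,0,0,0,0.08],[-0.02,-0.03,0,0,0,0,0.08],[-0.02,-0.03,0,0,0,0,0.08],[-0.02,-0.03,0,0,0,0,0.08],[-0.02,-0.03,0,0,0,0,0.08],[0,0,0,0,0,0,0.08],[0,0,0,0,0,0,0.08]]

```text
clock: 25.47
position: [0.4907, -0.1166, 0.2283]
ee_rot: [-0.0, 0.992, 0.127, 0.0]
contact_force: [-0.1, 0.7, 0.4]
width: 0.0796
```

```bash
python3 k.py z1; python3 m.py z2|tail -1; cp pics/tz2.npz pics/t99.npz; cp pics/tz2.png pics/t99.png; python3 e.py 99; python3 - <<'E'
from h import *
a=cv2.imread("pics/tz2c.png");b=cv2.imread("pics/z1d.png");cv2.imwrite("pics/fin.png",np.hstack([cv2.resize(a,(400,400)),cv2.resize(b,(400,400))]))
E
```

```text
turned 3.944 Mz -0.000 eff6 -0.052 F [-0.1  0.7  0.4] t 25.4667 [ 0.4907 -0.1166  0.2283]
Mz after 0.011242218960389381
25.6167 [ 0.49215773 -0.11467629  0.22817439] toolY -75.19204424355873 [0.63366482 0.48018413 0.21804908] [-0.02257411 -0.0338244   0.00304531] 0.08036929899434779
((300.8470458984375, 201.311767578125), (44.362281799316406, 13.666620254516602), 77.47119140625)
rel yaw deg -1.4433361391700585 lat at 0 0.01993177441699429 at -.13 0.023206600236394568
rel yaw deg 2.1072825684167236 lat at 0 -0.0189192978734328 at -.13 -0.023700570354970883
[[-0.02006998  0.02320933]
 [-0.02047988 -0.02486919]
 [-0.17773544 -0.02354563]
 [-0.17721558  0.023565  ]]
```

View pics/fin.png

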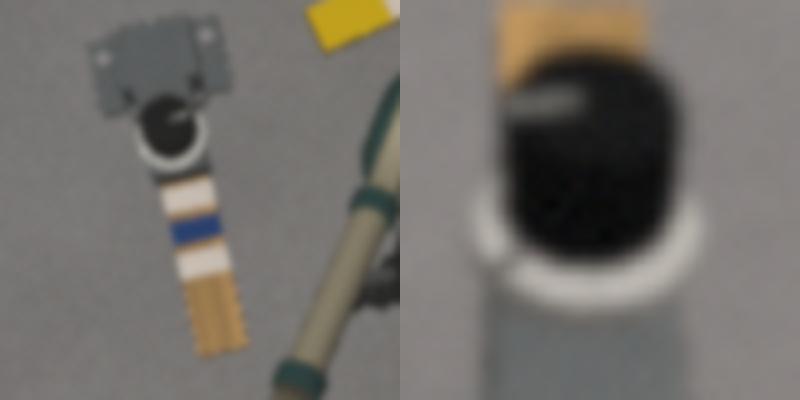

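View pics/tz2.png

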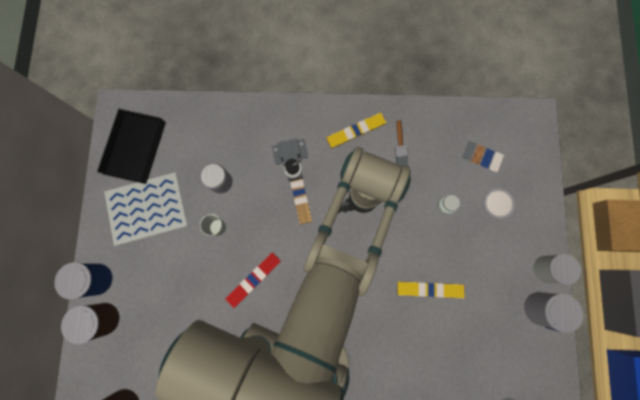

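```bash
python3 - <<'E'
from h import *
for tag,r in(("z1",(345,206,363,222)),("top0",(284,158,300,174)),("tz2",(284,158,300,174)),("scene0",(345,206,363,222))):
    d=dict(np.load(f"pics/{tag}.npz"));g=cv2.imread(f"pics/{tag}.png").mean(2)
    C=np.array([.631,.0926]) if tag in("z1","scene0") else np.array([.6295,.0948])
    out=[]
    for a in np.radians(np.arange(-180,180,2.)):
        v=[]
        for rr in(.006,.009,.012,.015):
            u,w=proj(d,[C[0]+rr*np.cos(a),C[1]+rr*np.sin(a),.14]); v.append(cv2.getRectSubPix(g.astype(np.float32),(1,1),(float(u),float(w)))[0,0])
        out.append(np.mean(v))
    A=np.arange(-180,180,2.);o=np.array(out);j=o.argmax();D=(A-A[j]+180)%360-180;w=np.clip(o-np.median(o)-8,0,None)*(abs(D)<30);print(tag,"line",A[j]+(w*D).sum()/w.sum(),o.max(),np.median(o))
E
python3 mk.py z1=3.45|tail -1
```

```text
z1 line -63.56135663564575 84.78203 33.4141
top0 line 147.06617625249646 77.89936 37.26474
tz2 line -58.81215610677352 77.41078 38.08443
scene0 line 154.1508050279955 98.40134 28.705696
z1 turn 3.450 exp -39.8 mark -36.0 diff(deg) 3.8 21
```

```bash
python3 - <<'E'
from h import *
C=np.array([.631,.0926])
def sm(g,a,rs,zs):
    d_=[]
    for r,z in zip(rs,zs):
        u,w=proj(d,[C[0]+r*np.cos(a),C[1]+r*np.sin(a),z]); d_.append(cv2.getRectSubPix(g,(1,1),(float(u),float(w)))[0,0])
    return np.mean(d_)
for tag in("k1","k2","k12","k13","k14","k15","k16","k17","k18","z1","sz2"):
    d=dict(np.load(f"pics/{tag}.npz"));g=cv2.imread(f"pics/{tag}.png").mean(2).astype(np.float32)
    A=np.arange(-90,100,1.);o=np.array([sm(g,np.radians(a),(.006,.008,.010,.012),(.14,)*4) for a in A])
    lo,hi=((55,100) if tag in("k1","k2") else (-85,-20)); s=(A>=lo)&(A<=hi);B=A[s];p=o[s];j=p.argmax();w=np.clip(p-p.min()-.4*(p.max()-p.min()),0,None)*(abs(B-B[j])<20);line=(w*B).sum()/w.sum()
    q=np.array([sm(g,np.radians(a),(.029,.029,.028),(.091,.094,.097)) for a in A])
    lo,hi=((55,90) if tag in("k1","k2") else (-55,-24)); s=(A>=lo)&(A<=hi);B=A[s];p=q[s];j=p.argmin();base=np.percentile(p,80);w=np.clip(base-6-p,0,None)*(abs(B-B[j])<9);mark=(w*B).sum()/w.sum()
    print(tag,"line %.1f mark %.1f diff %.1f"%(line,mark,mark-line))
a=[cv2.resize(cv2.imread(f"pics/{t}.png")[205:245,335:375],(400,400),interpolation=cv2.INTER_CUBIC) for t in("k18","z1")]
cv2.imwrite("pics/cmp.png",np.hstack(a))
E
```

```text
k1 line 80.4 mark 83.1 diff 2.8
k2 line 70.4 mark 73.0 diff 2.6
k12 line -32.9 mark -31.6 diff 1.3
k13 line -40.9 mark -39.2 diff 1.6
k14 line -45.7 mark -42.3 diff 3.4
k15 line -51.6 mark -42.3 diff 9.3
k16 line -59.3 mark -41.9 diff 17.5
k17 line -61.8 mark -41.6 diff 20.2
k18 line -71.3 mark -39.1 diff 32.2
z1 line -61.9 mark -36.3 diff 25.7
sz2 line -62.0 mark -36.3 diff 25.8
```

View pics/cmp.png

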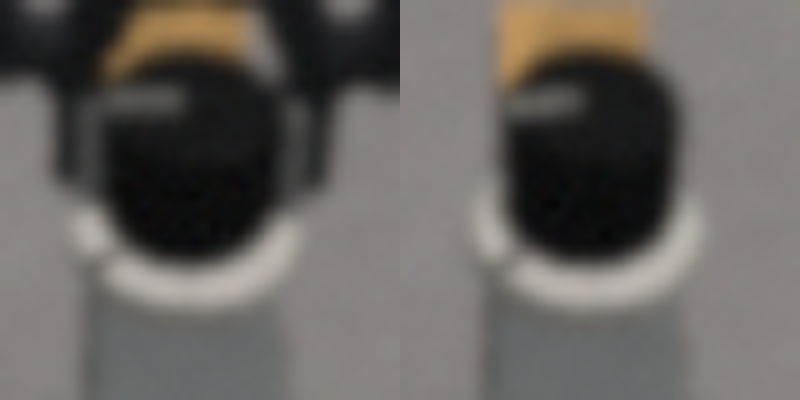

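The release was not clean. The knob turned back about 9° and carried the collar from -42° to -36°, so the clamp may have lost preload. The likely cause is sideways load in my grip, with F_x about 6 N. Ratchet offset is still about 0.42 rad, between the first and second click. I'll regrip centred, snug the screw back by the lost angle without another click, and remove the side load before letting go.

>>> move_arm:
  series:
    - [[0.01,0.015,0,0,0,0,0.08],[0.02,0.03,0,0,0,0,0.08],[0.02,0.03,0,0,0,0,0.08],[0.02,0.03,0,0,0,0,0.08],[0.02,0.03,0,0,0,0,0.08],[0.02,0.03,0,0,0,0,0.08],[0.02,0.03,0,0,0,0,0.08],[0.012,0.0145,0,0,0,0,0.08],[0,0,0,0,0,0,0.08],[0,0,0,0,0,0,0.08]]

```text
clock: 26.45
position: [0.6339, 0.0966, 0.2271]
ee_rot: [0.0, 0.991, 0.131, -0.001]
contact_force: [-0.0, -1.0, 0.4]
width: 0.08
```

```bash
python3 k.py
```

```text
turned 3.936 Mz 0.009 eff6 0.021 F [-0.  -1.   0.4] t 26.45 [0.6339 0.0966 0.2271]
```

>>> move_arm:
  series:
    - [[0.0005,-0.0015,-0.02,0,0,0,0.08],[0,0,-0.03,0,0,0,0.08],[0,0,-0.03,0,0,0,0.08],[0,0,-0.02,0,0,0,0.075],[0,0,-0.007,0,0,0,0.07],[0,0,0,0,0,0,0.065],[0,0,0,0,0,0,0.06],[0,0,0,0,0,0,0.06]]

```text
clock: 27.12
position: [0.6353, 0.0925, 0.123]
ee_rot: [0.0, 0.992, 0.128, 0.002]
contact_force: [-0.6, 0.4, -0.3]
width: 0.0598
```

```bash
python3 k.py
```

```text
turned 3.940 Mz 0.010 eff6 -0.000 F [-0.6  0.4 -0.3] t 27.1167 [0.6353 0.0925 0.123 ]
```

>>> move_arm:
  series:
    - [[0,0.0018,-0.003,0,0,0,0.055],[0,0,0,0,0,0,0.05],[0,0,0,0,0,0,0.047],[0,0,0,0,0,0,0.044],[0,0,0,0,0,0,0.038],[0,0,0,0,0,0,0.035],[0,0,0,0,0,0,0.035]]
  newtons: 30

```text
clock: 27.7
position: [0.6344, 0.0945, 0.1188]
ee_rot: [0.0, 0.992, 0.129, 0.0]
contact_force: [-0.1, 0.1, 4.1]
width: 0.0428
```

```bash
cat > lm.py <<'E'
from h import *
import sys
C=np.array([.631,.0926])
def sm(d,g,a,rs,zs):
    d_=[]
    for r,z in zip(rs,zs):
        u,w=proj(d,[C[0]+r*np.cos(a),C[1]+r*np.sin(a),z]); d_.append(cv2.getRectSubPix(g,(1,1),(float(u),float(w)))[0,0])
    return np.mean(d_)
for tag in sys.argv[1:]:
    d=dict(np.load(f"pics/{tag}.npz"));g=cv2.imread(f"pics/{tag}.png").mean(2).astype(np.float32)
    A=np.arange(-95,100,1.);o=np.array([sm(d,g,np.radians(a),(.006,.008,.010,.012),(.14,)*4) for a in A])
    s=(A>=-90)&(A<=-20);B=A[s];p=o[s];j=p.argmax();w=np.clip(p-p.min()-.4*(p.max()-p.min()),0,None)*(abs(B-B[j])<20);line=(w*B).sum()/w.sum()
    q=np.array([sm(d,g,np.radians(a),(.029,.029,.028),(.091,.094,.097)) for a in A])
    s=(A>=-55)&(A<=-24);B=A[s];p=q[s];j=p.argmin();base=np.percentile(p,80);w=np.clip(base-6-p,0,None)*(abs(B-B[j])<9);mark=(w*B).sum()/w.sum()
    print(tag,"line %.1f mark %.1f diff %.1f"%(line,mark,mark-line))
E
python3 k.py r1; python3 lm.py r1
```

```text
turned 3.940 Mz 0.029 eff6 0.024 F [-0.1  0.1  4.1] t 27.7 [0.6344 0.0945 0.1188]
Mz after 0.032941818361366504
r1 line -61.9 mark -36.2 diff 25.8
```

The grip is centred with no side load, and line and mark are unchanged. I'll snug gently.

>>> move_arm:
  series:
    - [[0,0,0,0,0,-0.03,0.035],[0,0,0,0,0,-0.03,0.035]]

```text
clock: 27.92
position: [0.6344, 0.0943, 0.1188]
ee_rot: [0.0, 0.995, 0.098, 0.0]
contact_force: [-1.1, -0.3, 5.8]
width: 0.0432
```

```bash
python3 k.py r2; python3 lm.py r2
```

```text
turned 4.001 Mz 0.267 eff6 -0.088 F [-1.1 -0.3  5.8] t 27.9167 [0.6344 0.0943 0.1188]
Mz after 0.056068752725204
r2 line -72.7 mark -36.3 diff 36.4
```

The collar stayed at -36.3° while Mz rose to about 0.27. So the screw needs more than the slip torque to turn, and the foot is still tight. Ratchet is about 0.48, well below 0.79. I'll release with no side load.

>>> move_arm:
  series:
    - [[0,0,0,0,0,0.01,0.035],[0,0,0,0,0,0,0.035],[0,0,0,0,0,0,0.05],[0,0,0,0,0,0,0.06],[0,0,0,0,0,0,0.07],[0,0,0,0,0,0,0.08],[0,0,0,0,0,0,0.08],[0,0,0,0,0,0,0.08],[0,0,0.015,0,0,0,0.08],[0,0,0.03,0,0,0,0.08],[0,0,0.035,0,0,0,0.08],[0,0,0.03,0,0,0,0.08],[-0.02,-0.03,0,0,0,0,0.08],[-0.02,-0.03,0,0,0,0,0.08],[-0.02,-0.03,0,0,0,0,0.08],[-0.02,-0.03,0,0,0,0,0.08],[-0.02,-0.03,0,0,0,0,0.08],[-0.02,-0.03,0,0,0,0,0.08],[-0.02,-0.03,0,0,0,0,0.08],[0,0,0,0,0,0,0.08]]

```text
clock: 29.63
position: [0.4906, -0.12, 0.2283]
ee_rot: [0.002, 0.995, 0.101, -0.002]
contact_force: [-0.1, 1.0, 0.2]
width: 0.0802
```

```bash
python3 k.py z3; python3 lm.py z3; python3 m.py 98|tail -1; python3 e.py 98
```

```text
turned 3.995 Mz -0.035 eff6 -0.422 F [-0.1  1.   0.2] t 29.6333 [ 0.4906 -0.12    0.2283]
Mz after -0.0008633491458868256
z3 line -72.6 mark -36.2 diff 36.4
29.7833 [ 0.49430574 -0.11568042  0.22833956] toolY -78.17281375981197 [-0.20515739 -0.48345565  0.47056436] [ 0.00197345 -0.00292173  0.00171735] 0.0799155235970394
((300.8470458984375, 201.311767578125), (44.36228561401367, 13.666620254516602), 77.47119140625)
rel yaw deg -1.4433361391700585 lat at 0 0.01993177441699429 at -.13 0.023206600236394568
rel yaw deg 2.1072825684167236 lat at 0 -0.0189192978734328 at -.13 -0.023700570354970883
[[-0.02006998  0.02320933]
 [-0.02047988 -0.02486919]
 [-0.17773544 -0.02354563]
 [-0.17721558  0.023565  ]]
```

View pics/z3d.png

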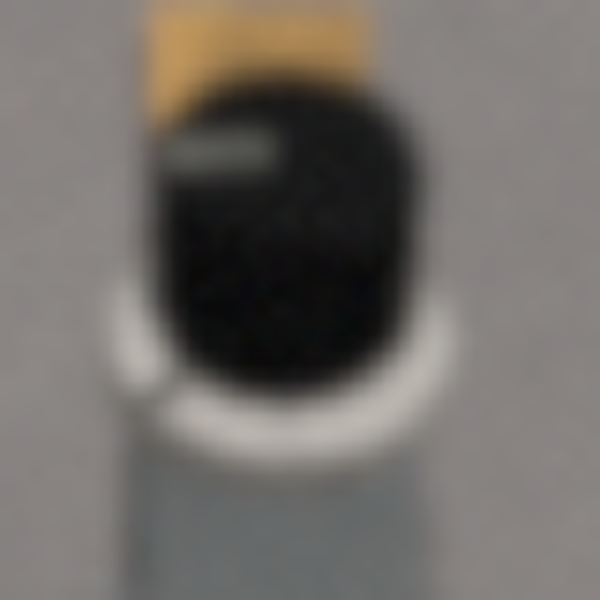

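View pics/z3.png

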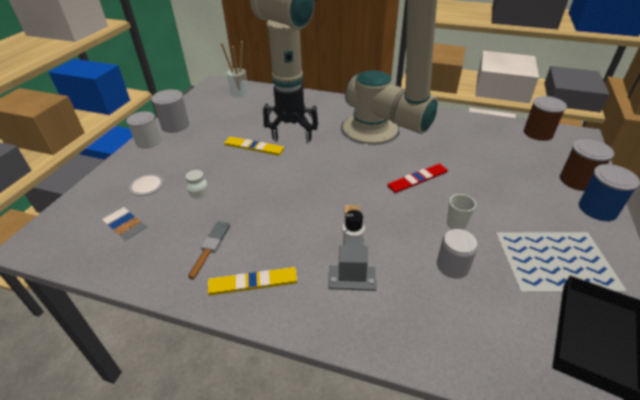

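```bash
python3 -c "
from rig import manip
print(manip.sign_off())"
```

```text
the job is handed in; nothing more can be done
None
```

The board is home under the clamp and the ratchet has clicked once, but some clamp preload may have been lost. I handed in at about 30 s.

- **Board:** I slid it in to the stop with about 7 N at most, then nudged it about 2 mm sideways to centre it. The last views show it centred and straight to about 1 mm and 0.5°, with its outer end where it should be. It did not shift during tightening.
- **Clamp:** I turned the knob clockwise about 3.9 rad. The torque rose, then the collar stopped near -42° while the knob slipped on past the first click.
- **What disagreed:**
  - **Back-turn on release:** Around my first release the knob turned back about 9° and took the collar back about 6°, so some preload may have been lost. I gripped again with no side load and turned it about 0.05 rad further. The collar stayed put while the torque rose. I took that to mean the foot is still tight, but the reading is noisy and I did not test it by pushing on the board.
  - **Slip angle:** Estimates run from 0.42 to 0.62 rad (tool angle about 0.48; the white line reads higher). All lie between the first click at 0.26 and the second at 0.79.
- **Rest of the scene:** The tin, cup, brush and jar look unmoved by eye, and the arm is clear of everything.

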